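Put the disc-cutting desk to bed

TASK

Close the desk down for the night: stand every stylus tube from the oak rack, cap up, in a socket of its own in the dark wooden storage case, then lay the lid on the case flush with its edges all round, and set the glass dome over the cutting head, centred in the brass ring on the plinth. When all that is in place, switch the desk off by pushing the red button fully down, and let go of everything. The tubes and the dome are glass: grip them lightly, with no more than about 40 N, set the dome down gently and without knocking the cutting head, and leave the pointer knob, the spider adapter and the discs alone.

Things in the scene. Friction and masses are not known exactly. Their poses are not given: they have to be found in the camera images.
- case: Fixed dark wood open-topped case, outside 100 (x) by 166 (y) by 102 mm high; origin: centre of underside, z up. Walls 8 mm, so 84 mm between them along x for fingers closing along x. Inside, a grey block, top at z 38 mm, has four empty square sockets 27 mm wide, floors at z 6 mm, at x 0, y -54, -18, +18, +54 mm: one tube each. A tube in a socket ends 6 mm below the rim.
- lid: Loose flat wooden lid of the case, same outline: 100 (x) by 166 (y) by 8 mm thick, plain underneath, about 250 g, lying on the desk. Origin: centre of its underside, z up. In the middle of its top a brass handle bar 14 mm wide (x), 70 mm long (y), from 8 to 38 mm above the origin. Either way round is right.
- rack: Oak rack block fixed to the desk, 60 (x) by 146 (y) by 40 mm high, origin at the centre of its underside. Four square holes 25 mm wide with floors 10 mm above the origin at rack x = 0 and y = -54, -18, +18, +54 mm; the stylus tubes stand in some of them at the start.
- plinth: Round dark grey plinth fixed to the desk, 150 mm across, 15 mm high, with a flat top; origin: centre of its underside, z up. A flat inlaid brass ring, 118 mm inside and 126 mm outside diameter, is concentric with it. The cutting head stands in its middle.
- head: The cutting head fixed at the middle of the plinth: 40 by 26 mm aluminium block with two red coils, its top 55 mm above the plinth's top. Origin: on the plinth's axis at the plinth's top.
- dome: Loose clear glass dome with a pale rim, open below, 110 mm across, wall 4 mm, glass 88 mm high with a 76 mm wide flat top; on top a brass knob 26 mm across, from 88 to 118 mm above the origin. Origin: centre of the open rim, z up. About 350 g. It stands on the desk at the start.
- switch: Squat steel switch box fixed to the desk, 90 by 90 by 50 mm high, origin: centre of its underside. The red button is in the middle of its top.
- button_top (a point): Centre of the top of the round red push button (40 mm across), 68 mm above the desk when it is not pressed; pressed straight down.
- button (a joint): Travel of the red button: 0 up, 0.006 m fully down (about 5 N); it springs back.
- pointer: Loose brown bakelite pointer knob, 46 mm long, 24 mm high, origin at the centre of its underside. To be left alone.
- spider: Loose three-armed brass spider adapter, about 76 mm across, 8 mm high, origin at the centre of its underside. To be left alone.
- discs: Slotted oak stand, 130 by 150 mm, with four upright black seven-inch discs, about 195 mm high; origin at the centre of its underside. To be left alone.
- tube0: Stylus tube: upright closed glass tube, amber with an aluminium cap, 22 mm diameter, 90 mm long, 60 g. Origin: centre of its lower end, z along the tube to the cap. It stands in one of the rack's holes with 60 mm showing. May be absent.
- tube1: Stylus tube: upright closed glass tube, amber with an aluminium cap, 22 mm diameter, 90 mm long, 60 g. Origin: centre of its lower end, z along the tube to the cap. It stands in one of the rack's holes with 60 mm showing. May be absent.
- tube2: Stylus tube: upright closed glass tube, amber with an aluminium cap, 22 mm diameter, 90 mm long, 60 g. Origin: centre of its lower end, z along the tube to the cap. It stands in one of the rack's holes with 60 mm showing. May be absent.
- tube3: Stylus tube: upright closed glass tube, amber with an aluminium cap, 22 mm diameter, 90 mm long, 60 g. Origin: centre of its lower end, z along the tube to the cap. It stands in one of the rack's holes with 60 mm showing. May be absent.
Mind the look-alikes: they are no part of the job. Of the things that look like the switch, the smallest one is meant.

How it is judged:
By the outcome, as a careful person would: the job done as asked, in the order asked, and still so for the second after the job is handed in, with the robot touching nothing.
Of tube0, tube1, tube2, tube3 only 2 to 4 are there at a start; the rules pass over those that are not, and their reading is None.
At some moment in a run one of lid may be knocked a few centimetres aside while the robot is not near it.
It also fails if it takes over 210 s, if anything falls off the work surface, if the arm or the gripper's body presses on something with over 40 N, if the wrist force passes 120 N, or if a joint passes its speed limit or range.

ROBOT

A 6-joint arm with a two-finger parallel gripper is mounted at the origin on the work surface. World frame = base frame: x ahead of the robot, y to its left, z up, the work surface at z = 0. Lengths are in m, angles in degrees, forces in N, time in s.
With the tool pointing down it reaches from about 0.35 to 0.875 m from the base axis. Payload 4.2 kg.
Tool frame: the origin (TCP) lies on the centre line of the jaws, within the pads' length; the fingertips stand r.tip_extent ahead of it and the grasp point (between the pads) lies 11 mm behind it (r.tip_extent is the distance from the TCP to the fingertips, in m); z points along the fingers, y is the line along which they close (so a half turn about z gives the same grasp; the last joint's range is limited). The gripper opens to 87 mm and grips with 3 to 60 N. Pads are 19 mm wide; open, the fingers measure 117 mm over their backs; the gripper's body (75 mm by 190 mm) begins 51 mm behind the grasp point.
Start: joints at [91.822, 22.042, 0.453, 0, -68.411, -14.817], TCP at [0.141, 0.609, 0.231] pointing down, gripper open.
Joint ranges: [-179.83, 179.83], [-69.29, 118.12], [-61.27, 80.66], [-181.25, 117.63], [-171.15, -9.14], [-177.46, 177.46]. Speed limits (degrees/s): [159.86, 159.86, 180, 180, 180, 180].

INTERFACE

Orientations are given as a 3x3 rotation matrix whose columns are the frame's x, y, z axes.
In Python, from station import r gives the robot as it stands.
- The arm moves only by the shell command python3 -m jog 'ROWS'. ROWS is text: rows parted by semicolons, each of 5 numbers parted by spaces: the opening, from 0 (shut) to 1 (fully open), then the shift along the world's x, y, z in mm, then the turn about the world's z in degrees. In form: hand dx dy dz roll; .... A call has 1 to 5 rows; each row shifts and turns the commanded pose from where the row before left it; what a row does not reach is not made up. A row lasts 1/8 s, in which the tool goes at most 62.5 mm and 10.7 degrees, less where a joint would pass 70% of its speed; a pose out of reach is approached as far as the arm can. A call is refused whole if a number of a shift passes 62.5 or a number of a turn 10.7, either way. A call with a gripper value outside its range is refused whole. The fingers move at their own pace and stop on an object; the grip force is fixed at half the most. Time passes only in rows, so rows that do not move let the fingers close. It gives the time, the measured TCP pose, the force, the opening and the grip force at its end, in the units of the state.
- r.sense(): the state, without advancing time (a new reading comes with each control period).
- r.capture(name): name is "side" or "top"; returns a dict with "pixels" (480x640x3 uint8, red, green, blue), "fovy" (degrees; the focal length in pixels is half the picture's height over the tangent of half this angle, whatever the lens; pixels are square), "cx", "cy" (the principal point, pixels), "origin" and "orientation" of the camera in the world. Camera axes: x right, y down, z forward; pixel columns grow to the right and rows downward; lengths in m; the calibration is good to about 2 mm. A picture is of the moment at which its call begins. There is no depth.
- r.finish_job(): hands the job in; it is judged then, once.
The state is a dict: "time_s": time; "joints": joint angles; "joint_velocities": joint speeds; "effort": joint torques, N m; "tcp_pos": TCP position; "ee_rot": TCP orientation; "wrist_force": force on the tool from outside, world axes, zero at the start; "moment": the same for the moment, N m; "gripper_width": opening from 0.0 (shut) to 1.0 (fully open); "gripper_force": force on a finger pad.
Only numpy, scipy, OpenCV 4.12 (cv2) and the standard library are available. Lean on these libraries where they do the work, as an engineer would, in place of code of your own. Each camera call takes 0.05 s, during which the arm holds its last target. There are 200 camera calls.

## Working session

There is one attempt and no reset: what is moved stays moved. The work goes in short steps, Python scripts to look and compute and a shell command to move; the robot and the scene stay as the last step left them, time stands still between calls to the robot, and variables do not carry over. Pictures are saved under pics/ and viewed, at most 14 in all, crops included, and the job is handed in when it is done.

```bash
ls; mkdir -p pics; cat > h.py <<'E'
import numpy as np, cv2
from station import r
def cap(n,f=None):
    c=r.capture(n)
    if f: cv2.imwrite('pics/'+f,cv2.cvtColor(c['pixels'],cv2.COLOR_RGB2BGR))
    return c
def ray(c,u,v):
    f=240/np.tan(np.radians(c['fovy'])/2)
    d=np.array(c['orientation'])@np.array([(u-c['cx'])/f,(v-c['cy'])/f,1])
    return np.array(c['origin']),d/np.linalg.norm(d)
def onz(c,u,v,z):
    o,d=ray(c,u,v); return o+d*(z-o[2])/d[2]
def proj(c,p):
    f=240/np.tan(np.radians(c['fovy'])/2)
    q=np.array(c['orientation']).T@(np.array(p)-np.array(c['origin']))
    return q[:2]/q[2]*f+[c['cx'],c['cy']]
def tri(c1,p1,c2,p2):
    o1,d1=ray(c1,*p1);o2,d2=ray(c2,*p2)
    A=np.array([d1,-d2]).T; s=np.linalg.lstsq(A,o2-o1,rcond=None)[0]
    a=o1+d1*s[0];b=o2+d2*s[1]; return (a+b)/2,np.linalg.norm(a-b)
E
python3 - <<'E'
from h import *
import pickle
for n in('side','top'):
    c=cap(n,n+'0.png'); pickle.dump(c,open(n+'0.pkl','wb'))
    print(n,c['fovy'],c['cx'],c['cy'],c['origin'],c['orientation'])
s=r.sense();print(s,r.tip_extent)
E
```

```text
pics
side 49.84514611005383 320.07854756134356 244.98994208449074 [0.20917302 1.16791864 0.71779445] [[-0.95026372 -0.13154047  0.28230474]
 [-0.31062192  0.46619657 -0.82835668]
 [-0.02264707 -0.87484734 -0.48386904]]
top 54.03766480620155 322.5625040420343 248.8469254648425 [0.39231658 0.06873444 1.22653668] [[ 0.01267386 -0.98529045  0.17041741]
 [-0.99980737 -0.01504147 -0.01260899]
 [ 0.01498685 -0.17022477 -0.98529129]]
{'time_s': 0.1, 'joints': array([ 9.18217877e+01,  2.20879043e+01,  3.87250266e-01, -2.34127886e-02,
       -6.84119067e+01, -1.48173255e+01]), 'joint_velocities': array([-0.0036771 , -0.20579233,  0.13636669,  0.18843778, -0.06011124,
       -0.08969243]), 'effort': array([ 2.05887632e-04, -3.91694427e+01,  1.87934411e+01,  4.23166171e+00,
        1.34964156e-02, -7.01141494e-05]), 'tcp_pos': array([0.14041328, 0.60848586, 0.22955515]), 'ee_rot': array([[ 9.74353698e-01, -2.25021711e-01, -3.17320079e-04],
       [-2.25021894e-01, -9.74351705e-01, -1.97561171e-03],
       [ 1.35374166e-04,  1.99634854e-03, -9.99997998e-01]]), 'wrist_force': array([0.24067973, 0.0754851 , 0.472923  ]), 'moment': array([0.00991119, 0.05791864, 0.00245686]), 'gripper_force': 0.0, 'gripper_width': 1.0005346842138458} 0.008
```

View pics/top0.png

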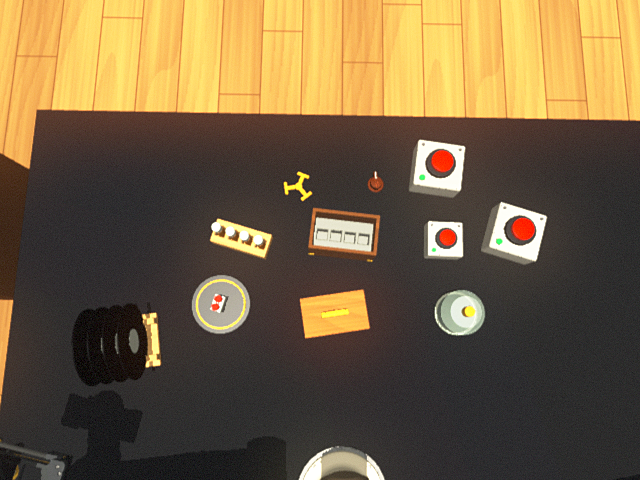

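View pics/side0.png

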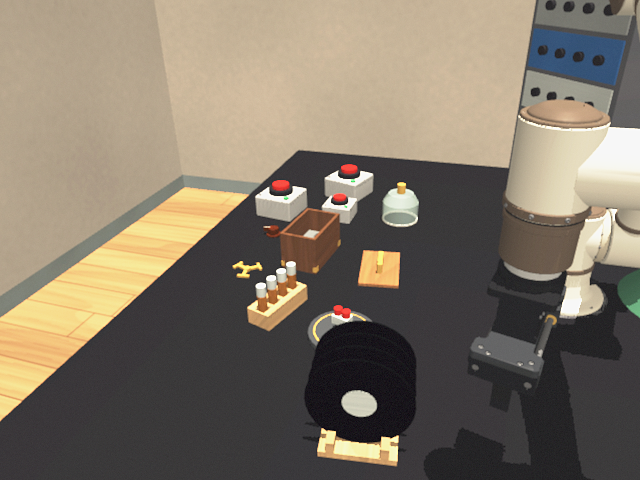

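Top view: the rack holds four tubes, caps at about (217,228), (231,232), (245,237) and (259,241). The case is at (344,235), the lid at (335,314), the plinth at (221,304) and the dome at (460,313). The three switch look-alikes are at (438,168), (515,232) and (444,240). The smallest box is (444,240), so that should be the one meant. I'll enlarge to confirm.

```bash
python3 - <<'E'
from h import *
im=cv2.imread('pics/top0.png')
cv2.imwrite('pics/crop0.png',cv2.resize(im[130:350,190:560],None,fx=2.16,fy=2.16,interpolation=cv2.INTER_CUBIC))
im=cv2.imread('pics/side0.png')
cv2.imwrite('pics/crop1.png',cv2.resize(im[155:355,225:425],None,fx=3,fy=3,interpolation=cv2.INTER_CUBIC))
E
```

```text
(no output)
```

View pics/crop0.png

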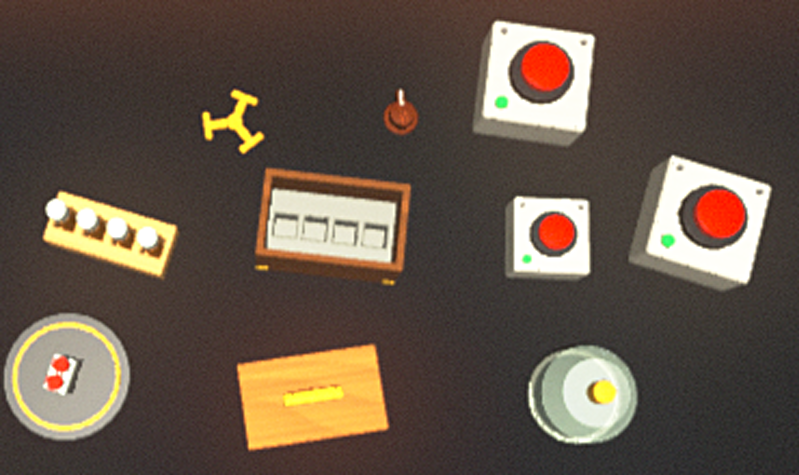

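View pics/crop1.png

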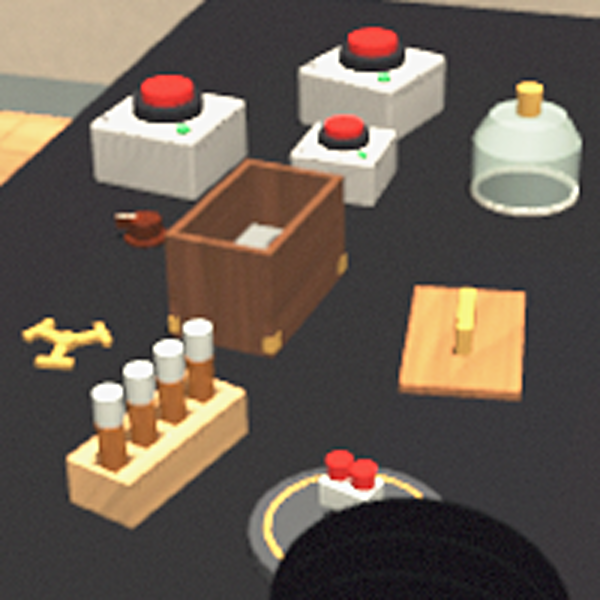

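The crops confirm it: the small switch at (444,240) has the 90 mm box and the other two are clearly larger. Next I'll measure everything by colour masks in both views.

```bash
cat > meas.py <<'E'
from h import *
import pickle
def blobs(c,lo,hi,roi,amin=8,close=0):
    x0,y0,x1,y1=roi
    hsv=cv2.cvtColor(c['pixels'],cv2.COLOR_RGB2HSV)[y0:y1,x0:x1]
    m=cv2.inRange(hsv,lo,hi)
    if lo[0]>150: m|=cv2.inRange(hsv,(0,)+tuple(lo[1:]),(8,)+tuple(hi[1:]))
    if close: m=cv2.morphologyEx(m,cv2.MORPH_CLOSE,np.ones((close,close),np.uint8))
    n,l,s,ce=cv2.connectedComponentsWithStats(m)
    return [(ce[i]+[x0,y0],s[i][4],[s[i][0]+x0,s[i][1]+y0,s[i][2],s[i][3]],l==i) for i in range(1,n) if s[i][4]>=amin]
E
python3 - <<'E'
from meas import *
T=pickle.load(open('top0.pkl','rb'));S=pickle.load(open('side0.pkl','rb'))
np.set_printoptions(precision=4,suppress=True)
def show(n,b): print(n,[(np.round(x[0],1).tolist(),int(x[1]),[int(q) for q in x[2]]) for x in b])
W=((0,0,150),(180,60,255))
ct=blobs(T,*W,(205,215,280,262)); cs=blobs(S,*W,(250,255,302,302))
show('capsT',ct);show('capsS',cs)
if len(ct)==4 and len(cs)==4:
    a=sorted(ct,key=lambda b:b[0][0]);b=sorted(cs,key=lambda b:b[0][0])
    for p,q in zip(a,b): print(tri(T,p[0],S,q[0]))
R=((170,120,100),(180,255,255))
show('redT',blobs(T,*R,(425,222,465,260)));show('redS',blobs(S,*R,(325,190,360,210)))
Y=((20,120,120),(35,255,255))
show('knobT',blobs(T,*Y,(435,290,490,335)));show('knobS',blobs(S,*Y,(390,178,415,198)))
show('ringT',blobs(T,*Y,(190,270,255,340)))
show('handleT',blobs(T,*Y,(295,285,375,340)));show('handleS',blobs(S,*Y,(350,245,405,290)))
O=((8,60,80),(25,255,255))
show('lidT',blobs(T,*((5,60,80),(35,255,255)),(290,282,380,345)))
hsv=cv2.cvtColor(T['pixels'],cv2.COLOR_RGB2HSV)
for p in [(217,228),(235,245),(311,225),(344,212),(344,223),(376,235),(344,255),(320,325),(480,325),(450,295)]: print(p,hsv[p[1],p[0]],T['pixels'][p[1],p[0]])
E
```

```text
capsT [([215.5, 226.5], 76, [211, 222, 10, 10]), ([229.8, 230.8], 74, [226, 226, 9, 10]), ([243.8, 235.1], 73, [240, 231, 9, 10]), ([257.7, 239.3], 76, [253, 235, 10, 10])]
capsS [([280.7, 274.7], 368, [266, 261, 30, 29]), ([260.7, 289.2], 132, [255, 282, 12, 15]), ([289.8, 293.5], 82, [278, 283, 24, 19])]
redT [([447.1, 237.0], 228, [439, 229, 17, 17])]
redS [([339.1, 197.0], 94, [333, 193, 13, 9])]
knobT [([469.4, 311.1], 87, [465, 306, 10, 11])]
knobS [([401.4, 184.2], 20, [398, 183, 8, 4])]
ringT [([220.5, 302.8], 299, [196, 279, 50, 50])]
handleT [([335.4, 299.4], 370, [301, 292, 64, 15]), ([325.3, 296.4], 10, [322, 296, 8, 2]), ([343.9, 316.7], 619, [306, 304, 63, 27]), ([314.0, 329.0], 224, [303, 319, 36, 18])]
handleS [([367.6, 254.5], 27, [365, 252, 7, 8]), ([380.0, 257.7], 42, [377, 251, 8, 15]), ([366.7, 271.2], 71, [363, 261, 9, 22]), ([396.4, 280.2], 18, [395, 275, 3, 10])]
lidT [([334.2, 313.4], 2780, [299, 289, 72, 50])]
(217, 228) [  0   0 255] [255 255 255]
(235, 245) [ 29  96 255] [255 252 159]
(311, 225) [ 13 175 184] [184 111  58]
(344, 212) [ 13 173 186] [186 115  60]
(344, 223) [ 27  24 234] [234 232 212]
(376, 235) [ 12 176 197] [197 117  61]
(344, 255) [ 10 149  91] [91 56 38]
(320, 325) [ 20 169 254] [254 196  86]
(480, 325) [ 48  31 197] [183 197 173]
(450, 295) [ 50  33 169] [154 169 147]
```

```bash
cat > m2.py <<'E'
from meas import *
np.set_printoptions(precision=4,suppress=True)
def rect(c,b,roi,z):
    m=b[3].astype(np.uint8); k,_=cv2.findContours(m,cv2.RETR_EXTERNAL,cv2.CHAIN_APPROX_NONE)
    bx=cv2.boxPoints(cv2.minAreaRect(max(k,key=len)))+[roi[0],roi[1]]
    P=np.array([onz(c,u,v,z)[:2] for u,v in bx]); e1=P[1]-P[0];e2=P[2]-P[1]
    L=e1 if np.linalg.norm(e1)>np.linalg.norm(e2) else e2
    return P.mean(0),sorted([np.linalg.norm(e1),np.linalg.norm(e2)]),np.degrees(np.arctan2(L[1],L[0]))%180
def lid(T,roi=(290,282,380,345)):
    b=max(blobs(T,(5,60,80),(35,255,255),roi,close=3),key=lambda b:b[1]); return rect(T,b,roi,.008)
E
python3 - <<'E'
from m2 import *
T=pickle.load(open('top0.pkl','rb'));S=pickle.load(open('side0.pkl','rb'))
g=cv2.cvtColor(S['pixels'],cv2.COLOR_RGB2HSV)
cs=[b for b in blobs(S,(0,0,110),(180,45,255),(252,258,300,300),20)]
for b in cs: print('S',b[0],b[1],b[2])
tops=np.array([(215.5,226.5),(229.8,230.8),(243.8,235.1),(257.7,239.3)])
for z in(.09,.097,.1):
  P=np.array([onz(T,u,v,z)[:2] for u,v in tops]); print(z,P.tolist(),np.linalg.norm(np.diff(P,axis=0),axis=1))
d=P[-1]-P[0];print('rack ctr',P.mean(0),'ang',np.degrees(np.arctan2(d[1],d[0])))
print('lid',lid(T))
for v in (110,130,150,165):
  roi=(300,200,390,265);b=max(blobs(T,(5,120,v),(18,255,255),roi,close=1),key=lambda b:b[1]);print('case',v,b[1:3],rect(T,b,roi,.102))
  # sockets block
print('button',tri(T,(447.1,237.0),S,(339.1,197.0)),onz(T,447.1,237,.068))
print('knob',onz(T,469.4,311.1,.115))
b=blobs(S,(15,100,60),(35,255,255),(392,178,412,198),5);print([(x[0],x[1],x[2]) for x in b])
for x in b: print(tri(T,(469.4,311.1),S,x[0]))
b=blobs(T,(20,90,110),(35,255,255),(190,270,255,340),20)[0]
ys,xs=np.nonzero(b[3]);e=cv2.fitEllipse(np.float32(np.c_[xs+190,ys+270]));print('ring',e,onz(T,*e[0],.015))
# dome rim/ outline
b=max(blobs(T,(35,10,90),(90,120,255),(430,285,492,342),20,close=5),key=lambda b:b[1]);print('dome',b[0],b[1],b[2])
E
```

```text
S [275.0442 278.5269] 520 [np.int32(255), np.int32(261), np.int32(41), np.int32(36)]
0.09 [[0.6407106625753887, 0.3185479838195008], [0.6304565180213635, 0.2829402814715414], [0.6202137672554231, 0.2481475130942068], [0.6102401274423868, 0.21368713724550803]] [0.0371 0.0363 0.0359]
0.097 [[0.6391807879848341, 0.31700936667083657], [0.6289897993437507, 0.28162097437235933], [0.6188101343157036, 0.24704249681558632], [0.6088979227694941, 0.21279436456122847]] [0.0368 0.036  0.0357]
0.1 [[0.6385251274460251, 0.31634995932140897], [0.6283612056247736, 0.2810555570441384], [0.6182085773415382, 0.24656891841046322], [0.6083226921953971, 0.2124117476965372]] [0.0367 0.036  0.0356]
rack ctr [0.6234 0.2641] ang -106.20284328207113
lid (array([0.4453, 0.023 ]), [np.float64(0.14383544649125146), np.float64(0.17407941638324986)], np.float64(99.99044689341359))
case 110 (np.int32(758), [np.int32(308), np.int32(208), np.int32(72), np.int32(48)]) (array([0.6316, 0.0025]), [np.float64(0.10278691766532701), np.float64(0.16904526859310667)], np.float64(84.27286660362051))
case 130 (np.int32(680), [np.
[... 429 characters left out ...]
, np.int32(208), np.int32(71), np.int32(47)]) (array([0.6321, 0.0023]), [np.float64(0.09922810226685312), np.float64(0.16664259249008356)], np.float64(84.2352967842518))
button (array([ 0.6286, -0.2602,  0.0654]), np.float64(0.000550960316020619)) [ 0.6278 -0.2595  0.068 ]
knob [ 0.4411 -0.2931  0.115 ]
[(array([401.0109, 187.1739]), np.int32(92), [np.int32(397), np.int32(182), np.int32(9), np.int32(12)])]
(array([ 0.4421, -0.2966,  0.104 ]), np.float64(0.0010304895273469715))
ring ((220.2489776611328, 303.8637390136719), (47.219810485839844, 48.940250396728516), 42.03136444091797) [0.4554 0.3126 0.015 ]
dome [458.8559 312.9202] 1679 [np.int32(434), np.int32(290), np.int32(51), np.int32(46)]
```

```bash
python3 -m jog '1 0 0 50 0; 1 0 0 40 0; 1 38 -22 0 -7; 1 38 -22 0 -7; 1 38 -22 0 -7'; python3 -m jog '1 38 -22 0 -7; 1 38 -22 0 -7; 1 38 -22 0 -7; 1 38 -22 0 -7; 1 38 -22 0 -7'; python3 -m jog '1 38 -22 0 -7; 1 38 -22 0 -7; 1 38 -22 0 -7; 1 38 -22 0 -7; 1 0 0 0 0'
```

```text
time_s: 0.72
tcp_pos: [0.2553, 0.5421, 0.3201]
ee_rot: [[0.827, -0.562, -0.0], [-0.562, -0.827, -0.001], [0.0, 0.001, -1.0]]
wrist_force: [0.4, -0.1, -0.2]
gripper_width: 0.998
gripper_force: 0.0
time_s: 1.35
tcp_pos: [0.4454, 0.432, 0.32]
ee_rot: [[0.355, -0.935, -0.001], [-0.935, -0.355, -0.001], [0.0, 0.001, -1.0]]
wrist_force: [-0.2, 0.5, 0.2]
gripper_width: 1.002
gripper_force: 0.0
time_s: 1.98
tcp_pos: [0.5984, 0.343, 0.3186]
ee_rot: [[-0.126, -0.992, -0.002], [-0.992, 0.126, -0.002], [0.002, 0.002, -1.0]]
wrist_force: [-1.0, 0.8, -0.4]
gripper_width: 0.997
gripper_force: 0.0
```

```bash
python3 -m jog '0.6 40.3 -27 -38 -9; 0.6 0 0 -50 0; 0.6 0 0 -50 0; 0.6 0 0 -48 0; 0.6 0 0 0 0';python3 -m jog '0.6 0 0 0 0'; python3 - <<'E'
from h import *
c=cap('side'); im=cv2.cvtColor(c['pixels'],cv2.COLOR_RGB2BGR)[180:340,200:360]
a=cv2.resize(im,None,fx=3.6,fy=3.6,interpolation=cv2.INTER_CUBIC)
cv2.imwrite('pics/g1.png',a)
s=r.sense();print(s['tcp_pos'],s['ee_rot'][:,1])
E
```

```text
time_s: 2.6
tcp_pos: [0.6336, 0.3169, 0.1296]
ee_rot: [[-0.275, -0.962, -0.009], [-0.962, 0.275, -0.006], [0.008, 0.007, -1.0]]
wrist_force: [0.8, 0.3, -0.4]
gripper_width: 0.614
gripper_force: 0.0
time_s: 2.72
tcp_pos: [0.6377, 0.3191, 0.1369]
ee_rot: [[-0.274, -0.962, 0.003], [-0.962, 0.274, 0.001], [-0.002, -0.003, -1.0]]
wrist_force: [-0.6, 0.2, 0.6]
gripper_width: 0.604
gripper_force: 0.0
[0.6380318  0.31927308 0.13778303] [-0.96165777  0.27422709 -0.00371995]
```

View pics/g1.png

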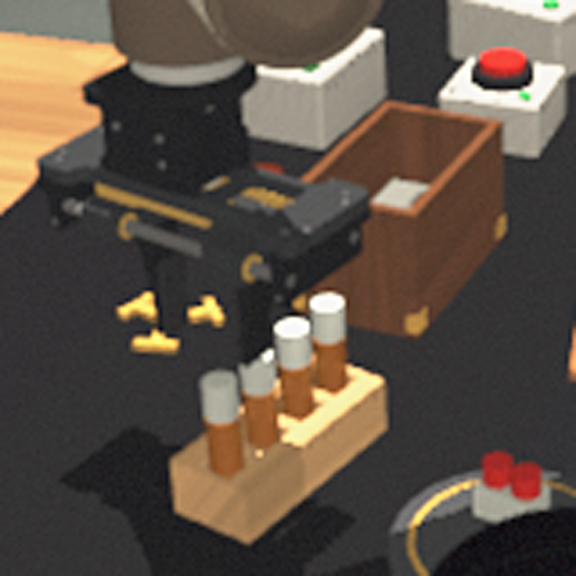

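The side view shows the jaws straddling the first tube's cap, at crop (220,375). I'll check the finger tips, at about (165,310) and (258,355), against the projected TCP.

```bash
python3 -m jog '0.6 0.7 -3.2 0 0; 0.6 0 0 0 0; 0.6 0 0 0 0'; python3 - <<'E'
from h import *
c=r.capture('side')
t=np.array([.638,.3193,.1378]);y=np.array([-.9617,.2742,0]);
for k in(-1,0,1): print((proj(c,t+[0,0,-.008]+k*.034*y)-[200,180])*3.6)
print((proj(c,[.6387,.3161,.1])-[200,180])*3.6, r.sense()['tcp_pos'])
E
```

```text
time_s: 3.15
tcp_pos: [0.6377, 0.3148, 0.1353]
ee_rot: [[-0.276, -0.961, 0.001], [-0.961, 0.276, 0.001], [-0.001, -0.001, -1.0]]
wrist_force: [0.2, 0.5, 0.7]
gripper_width: 0.601
gripper_force: 0.0
[169.99827336 322.72576829]
[213.24786656 338.58799033]
[257.84088286 354.94292627]
[218.26518124 377.42611415] [0.63762471 0.31476711 0.13503257]
```

```bash
python3 -m jog '0.6 0.8 1.2 -40 0; 0.6 0 0 -28 0; 0.6 0 0 0 0; 0.6 0 0 0 0; 0.6 0 0 0 0';python3 -m jog '0 0 0 0 0; 0 0 0 0 0; 0 0 0 0 0; 0 0 0 0 0'
```

```text
time_s: 3.82
tcp_pos: [0.6393, 0.3166, 0.0685]
ee_rot: [[-0.275, -0.961, 0.003], [-0.961, 0.275, 0.002], [-0.003, -0.002, -1.0]]
wrist_force: [-0.2, -0.1, -0.1]
gripper_width: 0.602
gripper_force: 0.0
time_s: 4.32
tcp_pos: [0.6383, 0.316, 0.0666]
ee_rot: [[-0.276, -0.961, -0.0], [-0.961, 0.276, -0.0], [0.0, 0.0, -1.0]]
wrist_force: [0.0, -1.2, 0.7]
gripper_width: 0.247
gripper_force: 30.0
```

```bash
python3 -m jog '0 0 0 30 0; 0 0 0 45 0; 0 0 0 50 0; 0 0 -20 0 0; 0 0 -40 0 2'; python3 -m jog '0 -2 -46 0 2; 0 -2 -46 0 2; 0 -2 -46 0 2; 0 -2 -46 0 2.2; 0 -2 -46 0 0'; python3 -m jog '0 -2 -46 0 0; 0 0 -28 0 0; 0 0 0 0 0; 0 0 0 0 0; 0 0 0 0 0'
```

```text
time_s: 4.95
tcp_pos: [0.6377, 0.2563, 0.1911]
ee_rot: [[-0.239, -0.971, -0.0], [-0.971, 0.239, 0.001], [-0.001, 0.001, -1.0]]
wrist_force: [-0.5, -0.6, -2.3]
gripper_width: 0.245
gripper_force: 30.0
time_s: 5.58
tcp_pos: [0.6273, 0.0241, 0.1904]
ee_rot: [[-0.101, -0.995, -0.002], [-0.995, 0.101, -0.0], [0.0, 0.002, -1.0]]
wrist_force: [-0.3, -0.3, -0.7]
gripper_width: 0.242
gripper_force: 30.0
time_s: 6.2
tcp_pos: [0.6262, -0.0471, 0.1912]
ee_rot: [[-0.1, -0.995, -0.0], [-0.995, 0.1, 0.0], [-0.0, 0.0, -1.0]]
wrist_force: [1.1, 0.8, -0.5]
gripper_width: 0.244
gripper_force: 30.0
```

```bash
python3 -m jog '0 0 -4.2 0 0; 0 0 0 0 0; 0 0 0 0 0'; python3 - <<'E'
from m2 import *
T=pickle.load(open('top0.pkl','rb'))
for y in(.054,.018,-.018,-.054):
    p=np.array([.6318+.1011*y,.0024+.9949*y,.038]); print(p,(proj(T,p)-[190,130])*2.16)
c=cap('side')
s=r.sense();t=s['tcp_pos'];print(t)
# caps / amber blob of held tube
u,v=proj(c,t+[0,0,-.03]);print('exp',u,v, proj(c,t+[0,0,-.0566]))
for b in blobs(c,(5,120,60),(18,255,255),(int(u)-25,int(v)-25,int(u)+25,int(v)+25),10): print(b[0],b[1],b[2])
im=cv2.cvtColor(c['pixels'],cv2.COLOR_RGB2BGR)[150:300,250:400];cv2.imwrite('pics/g2.png',cv2.resize(im,None,fx=4,fy=4,interpolation=cv2.INTER_CUBIC))
E
```

```text
time_s: 6.58
tcp_pos: [0.6263, -0.0521, 0.1916]
ee_rot: [[-0.101, -0.995, 0.0], [-0.995, 0.101, -0.0], [0.0, -0.0, -1.0]]
wrist_force: [-0.1, 0.2, -0.6]
gripper_width: 0.243
gripper_force: 30.0
[0.6373 0.0561 0.038 ] [284.5744 224.1641]
[0.6336 0.0203 0.038 ] [314.552 227.617]
[ 0.63   -0.0155  0.038 ] [344.5379 231.071 ]
[ 0.6263 -0.0513  0.038 ] [374.5322 234.5259]
[ 0.6263 -0.0521  0.1915]
exp 318.2843540421371 194.35935368757322 [318.5213 203.3435]
[317.5086 194.7143] 175 [np.int32(313), np.int32(182), np.int32(10), np.int32(24)]
[317.6329 214.6434] 286 [np.int32(297), np.int32(209), np.int32(42), np.int32(10)]
```

View pics/g2.png

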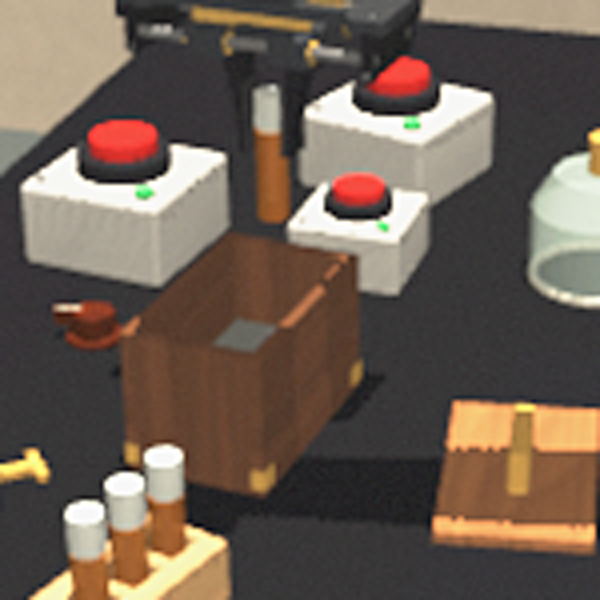

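The tube hangs upright at (272,160), over the right-hand end of the case, and the projected socket positions match the picture. Lowering it.

```bash
python3 -m jog '0 0 0.8 -40 0; 0 0 0 -40 0; 0 0 0 -10 0; 0 0 0 0 0; 0 0 0 0 0'; python3 -m jog '0 0 0 -12 0; 0 0 0 -12 0; 0 0 0 0 0'; python3 -m jog '0 0 0 -8 0; 0 0 0 0 0; 0 0 0 0 0'
```

```text
time_s: 7.25
tcp_pos: [0.6277, -0.0513, 0.1035]
ee_rot: [[-0.1, -0.995, 0.004], [-0.995, 0.1, 0.0], [-0.0, -0.004, -1.0]]
wrist_force: [0.5, -0.2, -1.2]
gripper_width: 0.239
gripper_force: 30.0
time_s: 7.62
tcp_pos: [0.6258, -0.0514, 0.0773]
ee_rot: [[-0.101, -0.995, -0.001], [-0.995, 0.101, 0.0], [-0.0, 0.001, -1.0]]
wrist_force: [-0.4, -0.3, -0.9]
gripper_width: 0.244
gripper_force: 30.0
time_s: 8.0
tcp_pos: [0.6264, -0.0514, 0.0693]
ee_rot: [[-0.101, -0.995, -0.0], [-0.995, 0.101, -0.0], [0.0, 0.0, -1.0]]
wrist_force: [-0.0, -0.3, 0.1]
gripper_width: 0.243
gripper_force: 30.0
```

```bash
python3 -m jog '0 0 0 -5.5 0; 0 0 0 0 0; 0 0 0 0 0'; python3 -m jog '0.42 0 0 0 0; 0.42 0 0 0 0; 0.42 0 0 0 0'; python3 -m jog '0.42 0 0 40 0; 0.42 0 0 50 0; 0.42 0 40 40 0; 0.6 0 50 0 0; 0.6 0 50 0 -2'
```

```text
time_s: 8.38
tcp_pos: [0.6263, -0.0514, 0.064]
ee_rot: [[-0.101, -0.995, -0.0], [-0.995, 0.101, -0.0], [0.0, 0.0, -1.0]]
wrist_force: [1.1, -0.1, -0.4]
gripper_width: 0.248
gripper_force: 30.0
time_s: 8.75
tcp_pos: [0.6264, -0.0514, 0.0642]
ee_rot: [[-0.101, -0.995, 0.0], [-0.995, 0.101, 0.0], [-0.0, -0.0, -1.0]]
wrist_force: [-0.4, 0.3, 0.0]
gripper_width: 0.411
gripper_force: 0.0
time_s: 9.38
tcp_pos: [0.6264, 0.0898, 0.1952]
ee_rot: [[-0.137, -0.991, 0.002], [-0.991, 0.137, 0.001], [-0.001, -0.002, -1.0]]
wrist_force: [1.7, -0.5, 0.3]
gripper_width: 0.551
gripper_force: 0.0
```

```bash
python3 -m jog '0.6 0 50 0 -4; 0.6 0 50 0 -4; 0.6 0 50 0 -0.2; 0.6 2 43 0 0; 0.6 0 0 -45 0'; python3 -m jog '0.6 0 0 0 0; 0.6 0 0 0 0; 0.6 0 0 0 0'
```

```text
time_s: 10.0
tcp_pos: [0.6305, 0.2865, 0.1525]
ee_rot: [[-0.271, -0.963, 0.009], [-0.963, 0.271, 0.005], [-0.008, -0.007, -1.0]]
wrist_force: [0.6, -0.0, -0.7]
gripper_width: 0.606
gripper_force: 0.0
time_s: 10.38
tcp_pos: [0.6294, 0.2814, 0.1514]
ee_rot: [[-0.276, -0.961, 0.003], [-0.961, 0.276, 0.002], [-0.003, -0.003, -1.0]]
wrist_force: [-0.9, -0.4, 0.2]
gripper_width: 0.599
gripper_force: 0.0
```

```bash
python3 -m jog '0.6 -0.5 0 -45 0; 0.6 0 0 -40 0; 0.6 0 0 0 0; 0.6 0 0 0 0; 0.6 0 0 0 0'; python3 -m jog '0 0 0 0 0; 0 0 0 0 0; 0 0 0 0 0; 0 0 0 0 0'; python3 -m jog '0 0 0 30 0; 0 0 0 45 0; 0 0 0 50 0; 0 0 -20 0 0; 0 0 -40 0 2'; python3 -m jog '0 0 -46 0 2; 0 0 -46 0 2; 0 0 -46 0 2; 0 0 -46 0 2.2; 0 0 -40 0 0'; python3 -m jog '0 0 -13 0 0; 0 0 0 0 0; 0 0 0 0 0; 0 0 0 0 0'
```

```text
time_s: 11.0
tcp_pos: [0.6293, 0.2824, 0.067]
ee_rot: [[-0.275, -0.961, 0.004], [-0.961, 0.275, 0.003], [-0.004, -0.003, -1.0]]
wrist_force: [-0.8, -0.4, -0.2]
gripper_width: 0.6
gripper_force: 0.0
time_s: 11.5
tcp_pos: [0.6278, 0.2816, 0.0641]
ee_rot: [[-0.275, -0.961, -0.0], [-0.961, 0.275, -0.0], [0.0, 0.0, -1.0]]
wrist_force: [-0.3, 0.9, 0.5]
gripper_width: 0.246
gripper_force: 30.0
time_s: 12.12
tcp_pos: [0.6273, 0.2218, 0.1886]
ee_rot: [[-0.239, -0.971, -0.0], [-0.971, 0.239, 0.001], [-0.0, 0.001, -1.0]]
wrist_force: [-0.5, 0.1, -1.2]
gripper_width: 0.245
gripper_force: 30.0
time_s: 12.75
tcp_pos: [0.6268, -0.0045, 0.1878]
ee_rot: [[-0.102, -0.995, -0.002], [-0.995, 0.102, -0.0], [0.0, 0.002, -1.0]]
wrist_force: [0.7, -0.3, -0.8]
gripper_width: 0.25
gripper_force: 30.0
time_s: 13.25
tcp_pos: [0.6279, -0.0142, 0.1889]
ee_rot: [[-0.099, -0.995, -0.0], [-0.995, 0.099, 0.0], [-0.0, 0.0, -1.0]]
wrist_force: [-0.5, 0.6, -0.8]
gripper_width: 0.243
gripper_force: 30.0
```

```bash
python3 -m jog '0 2.1 -1.2 -40 0; 0 0 0 -40 0; 0 0 0 -12 0; 0 0 0 0 0; 0 0 0 0 0'; python3 -m jog '0 0 0 -12 0; 0 0 0 -12 0; 0 0 0 0 0; 0 0 0 0 0'; python3 -m jog '0 0 0 -7 0; 0 0 0 -3.5 0; 0 0 0 0 0; 0 0 0 0 0'
```

```text
time_s: 13.88
tcp_pos: [0.6313, -0.0162, 0.099]
ee_rot: [[-0.1, -0.995, 0.004], [-0.995, 0.1, 0.0], [-0.001, -0.004, -1.0]]
wrist_force: [-0.0, 0.0, -0.4]
gripper_width: 0.239
gripper_force: 30.0
time_s: 14.38
tcp_pos: [0.6329, -0.0174, 0.0832]
ee_rot: [[-0.098, -0.995, 0.009], [-0.995, 0.098, -0.002], [0.001, -0.01, -1.0]]
wrist_force: [-10.6, -0.2, 34.5]
gripper_width: 0.248
gripper_force: 30.0
time_s: 14.88
tcp_pos: [0.633, -0.0176, 0.0749]
ee_rot: [[-0.097, -0.995, 0.01], [-0.995, 0.097, -0.003], [0.002, -0.01, -1.0]]
wrist_force: [-15.7, -0.1, 44.3]
gripper_width: 0.248
gripper_force: 30.0
```

Contact: the tube met the block instead of the socket. I'll back off and look.

```bash
python3 -m jog '0 0 0 10 0; 0 0 0 40 0; 0 0 0 50 0; 0 0 0 20 0; 0 0 0 0 0'; python3 -m jog '0 0 0 0 0; 0 0 0 0 0'; python3 - <<'E'
from m2 import *
c=cap('side');t=cap('top')
a=cv2.cvtColor(c['pixels'],cv2.COLOR_RGB2BGR)[150:290,260:400]
b=cv2.cvtColor(t['pixels'],cv2.COLOR_RGB2BGR)[180:300,290:430]
f=lambda i:cv2.resize(i,(400,int(400*i.shape[0]/i.shape[1])),interpolation=cv2.INTER_CUBIC)
a,b=f(a),f(b); b=np.vstack([b,np.zeros((a.shape[0]-b.shape[0],400,3),np.uint8)])
cv2.imwrite('pics/g3.png',np.hstack([a,b]))
p=r.sense()['tcp_pos'];print(p)
for k in(.03,.054): print(proj(c,p-[0,0,k]))
for b in blobs(c,(5,120,60),(18,255,255),(300,170,345,215),10): print(b[0],b[1],b[2])
E
```

```text
time_s: 15.5
tcp_pos: [0.6309, -0.0164, 0.1846]
ee_rot: [[-0.101, -0.995, 0.005], [-0.995, 0.101, 0.001], [-0.002, -0.005, -1.0]]
wrist_force: [-0.3, 0.8, -1.3]
gripper_width: 0.243
gripper_force: 30.0
time_s: 15.75
tcp_pos: [0.6291, -0.0167, 0.1806]
ee_rot: [[-0.101, -0.995, -0.003], [-0.995, 0.101, -0.0], [0.001, 0.003, -1.0]]
wrist_force: [0.8, 1.0, -0.8]
gripper_width: 0.249
gripper_force: 30.0
[ 0.6294 -0.0167  0.1812]
[313.1008 202.956 ]
[313.3618 211.1342]
[313.8831 204.0738] 325 [np.int32(301), np.int32(185), np.int32(38), np.int32(30)]
```

View pics/g3.png

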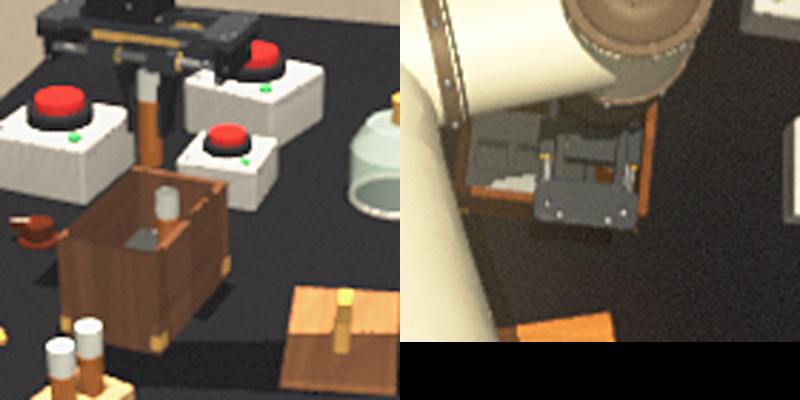

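```bash
python3 - <<'E'
from m2 import *
c=cap('side'); o=np.array([260,150]);k=400/140
for z in(.006,.038): print('tube0 top/capmid if bottom at',z,(proj(c,[.6263,-.0513,z+.09])-o)*k,(proj(c,[.6263,-.0513,z+.068])-o)*k)
p=r.sense()['tcp_pos']
for q in(.054,.037): print('held bottom at -',q,(proj(c,p-[0,0,q])-o)*k,'top',(proj(c,p-[0,0,q-.09])-o)*k)
im=cv2.cvtColor(c['pixels'],cv2.COLOR_RGB2BGR)[165:245,285:365]
cv2.imwrite('pics/g4.png',cv2.resize(im,None,fx=7.5,fy=7.5,interpolation=cv2.INTER_CUBIC))
# plot vs. same crop
for z in(.096,.074): print((proj(c,[.6263,-.0513,z])-[285,165])*7.5)
print((proj(c,p-[0,0,.054])-[285,165])*7.5)
E
```

```text
tube0 top/capmid if bottom at 0.006 [167.952  189.4935] [168.4902 209.8341]
tube0 top/capmid if bottom at 0.038 [167.1546 159.36  ] [167.7046 180.1472]
held bottom at - 0.054 [152.3083 174.3891] top [149.4393  84.6629]
held bottom at - 0.037 [151.7803 157.8755] top [148.8764  67.0567]
[253.3739 384.9203]
[254.7868 438.3145]
[212.3093 345.2714]
```

View pics/g4.png

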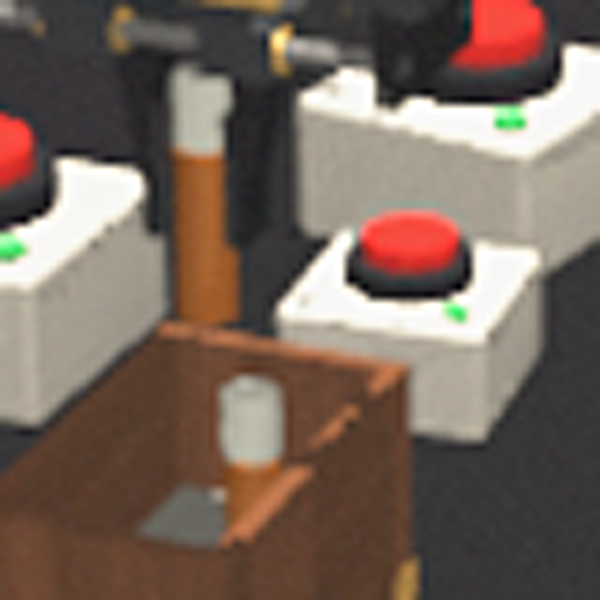

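Tube 0 stands properly in its socket, its cap top at (252,385). The held tube slid about 12 mm up in the fingers but is still upright. I'll measure the sockets themselves more closely in the first top image.

```bash
python3 - <<'E'
from m2 import *
T=pickle.load(open('top0.pkl','rb'))
g=cv2.cvtColor(T['pixels'],cv2.COLOR_RGB2GRAY)
print('     ',*range(314,376))
for v in range(228,248): print(v,' '.join('%3d'%x for x in g[v,314:376]))
for y in(.054,.018,-.018,-.054):
    p=np.array([.6318+.1011*y,.0024+.9949*y,.038]); print(p,proj(T,p))
E
```

```text
314 315 316 317 318 319 320 321 322 323 324 325 326 327 328 329 330 331 332 333 334 335 336 337 338 339 340 341 342 343 344 345 346 347 348 349 350 351 352 353 354 355 356 357 358 359 360 361 362 363 364 365 366 367 368 369 370 371 372 373 374 375
228  93 237 227 180 170 184 189 194 206 223 215 220 225 226 226 230 232 230 231 232 231 232 233 230 228 230 233 229 229 229 230 230 227 228 229 228 229 227 228 228 227 229 226 229 228 226 229 229 228 228 224 227 229 225 228 226 228 232 239  98  46  80
229 100 242 233 132  98 109 117 116 127 137 145 145 153 173 206 231 226 208 211 189 212 225 231 227 228 234 234 231 234 230 230 229 230 228 232 230 227 230 227 229 228 230 228 227 228 227 228 227 227 229 226 228 227 228 227 229 229 231 240 100  45  91
230  98 241 219 107  91  92  85  87  89  85  89  83  88 114 194 236 213 147 130 115 139 168 177 187 189 205 173 179 206 234 223 228 230 234 236 232 233 232 231 231 232 230 229 228 228 232 228 230 227 227 226 229 228 229 228 229 228 234 218  87  44  95
231 119 236 177 116 200 207 178 177 169 148 116 115 113 116 202 235 196 114  85  80  86 103  99 
[... 3665 characters left out ...]
28  45  53 131 135
246 136 132 137 134 141 144 159 162 174 171 191 191 200 199 200 209 228 226 228 237 239 238 237 234 236 235 236 235 233 236 233 234 231 234 233 233 233 232 232 233 232 232 233 233 231 232 231 232 233 232 230 233 232 233 228 237 244 123  53  66 129 131
247 134 139 130 135 136 137 137 133 133 132 131 131 144 145 143 157 172 167 175 188 186 203 200 199 213 224 227 225 237 239 238 234 237 234 236 234 233 233 232 234 232 234 232 234 233 231 231 233 231 230 232 230 233 230 232 234 245 126  51  73 131 136
[0.6373 0.0561 0.038 ] [321.7474 233.7797]
[0.6336 0.0203 0.038 ] [335.6259 235.3783]
[ 0.63   -0.0155  0.038 ] [349.5083 236.9773]
[ 0.6263 -0.0513  0.038 ] [363.3945 238.5768]
```

Sockets measured directly at z = 38 mm are centred at about (322.0,234.4), (335.8,235.6), (349.6,237.2) and (363.7,238.8). That puts them about 1 mm nearer in x than the rim fit. The held tube also shows about 1.3 mm further out than the TCP. I'll aim for TCP (0.6277, -0.016), settle above the block, then lower.

```bash
python3 -m jog '0 -1.7 0.7 -40 0; 0 0 0 -40 0; 0 0 0 -12 0; 0 0 0 0 0; 0 0 0 0 0'; python3 -m jog '0 0 0 0 0; 0 0 0 0 0; 0 0 0 0 0'
```

```text
time_s: 16.52
tcp_pos: [0.6296, -0.0157, 0.0924]
ee_rot: [[-0.1, -0.995, 0.003], [-0.995, 0.1, 0.0], [-0.001, -0.003, -1.0]]
wrist_force: [0.1, -0.4, -0.5]
gripper_width: 0.242
gripper_force: 30.0
time_s: 16.9
tcp_pos: [0.6284, -0.0159, 0.091]
ee_rot: [[-0.101, -0.995, 0.001], [-0.995, 0.101, 0.0], [-0.0, -0.001, -1.0]]
wrist_force: [-1.2, 0.1, 0.2]
gripper_width: 0.243
gripper_force: 30.0
```

```bash
python3 -m jog '0 -0.7 0 -7 0; 0 0 0 -6 0; 0 0 0 0 0; 0 0 0 0 0'; python3 -m jog '0 0 0 -6 0; 0 0 0 -6 0; 0 0 0 0 0'
```

```text
time_s: 17.4
tcp_pos: [0.6276, -0.0159, 0.0774]
ee_rot: [[-0.101, -0.995, -0.0], [-0.995, 0.101, -0.0], [0.0, 0.0, -1.0]]
wrist_force: [0.1, -0.2, -0.1]
gripper_width: 0.248
gripper_force: 30.0
time_s: 17.77
tcp_pos: [0.627, -0.016, 0.0647]
ee_rot: [[-0.101, -0.995, -0.002], [-0.995, 0.101, -0.0], [0.0, 0.002, -1.0]]
wrist_force: [0.6, 0.0, -0.2]
gripper_width: 0.244
gripper_force: 30.0
```

```bash
python3 -m jog '0 0 0 -6 0; 0 0 0 -5 0; 0 0 0 0 0; 0 0 0 0 0'; python3 -m jog '0.42 0 0 0 0; 0.42 0 0 0 0; 0.42 0 0 0 0'; python3 -m jog '0.42 0 0 40 0; 0.42 0 0 50 0; 0.42 0 0 45 0; 0.6 0 40 5 0; 0.6 0 50 0 -2'; python3 -m jog '0.6 -2 50 0 -4; 0.6 -2 50 0 -4; 0.6 -3 50 0 -0.2; 0.6 -1 23 0 0; 0.6 0 0 -35 0'; python3 -m jog '0.6 0 0 0 0; 0.6 0 0 0 0; 0.6 0 0 0 0'
```

```text
time_s: 18.27
tcp_pos: [0.6276, -0.0159, 0.0546]
ee_rot: [[-0.101, -0.995, 0.0], [-0.995, 0.101, -0.0], [0.0, -0.0, -1.0]]
wrist_force: [1.1, -0.9, -0.4]
gripper_width: 0.249
gripper_force: 30.0
time_s: 18.65
tcp_pos: [0.6276, -0.0159, 0.0548]
ee_rot: [[-0.101, -0.995, 0.0], [-0.995, 0.101, 0.0], [-0.0, -0.0, -1.0]]
wrist_force: [-0.2, 0.2, -0.3]
gripper_width: 0.408
gripper_force: 0.0
time_s: 19.27
tcp_pos: [0.6279, 0.0744, 0.1962]
ee_rot: [[-0.139, -0.99, 0.003], [-0.99, 0.139, 0.001], [-0.001, -0.003, -1.0]]
wrist_force: [-0.1, -0.5, -0.6]
gripper_width: 0.555
gripper_force: 0.0
time_s: 19.9
tcp_pos: [0.6212, 0.2499, 0.1623]
ee_rot: [[-0.273, -0.962, 0.007], [-0.962, 0.273, 0.004], [-0.005, -0.006, -1.0]]
wrist_force: [0.0, -0.3, 0.1]
gripper_width: 0.595
gripper_force: 0.0
time_s: 20.27
tcp_pos: [0.6204, 0.2468, 0.1613]
ee_rot: [[-0.276, -0.961, 0.002], [-0.961, 0.276, 0.001], [-0.002, -0.002, -1.0]]
wrist_force: [-0.1, 0.5, -0.2]
gripper_width: 0.601
gripper_force: 0.0
```

```bash
python3 -m jog '0.6 -2 0 -45 0; 0.6 0 0 -48 0; 0.6 0 0 0 0; 0.6 0 0 0 0; 0.6 0 0 0 0'; python3 -m jog '0 0 0 0 0; 0 0 0 0 0; 0 0 0 0 0; 0 0 0 0 0'; python3 -m jog '0 0 0 30 0; 0 0 0 45 0; 0 0 0 50 0; 0 2 -30 0 2; 0 3 -45 0 2'; python3 -m jog '0 3 -50 0 2; 0 3 -50 0 2; 0 3 -40 0 2.2; 0 0 -12 0 0; 0 0 0 -45 0'; python3 -m jog '0 0 0 -37 0; 0 0 0 0 0; 0 0 0 0 0; 0 0 0 0 0;0 0 0 0 0'
```

```text
time_s: 20.9
tcp_pos: [0.6192, 0.2479, 0.0696]
ee_rot: [[-0.275, -0.961, 0.005], [-0.961, 0.275, 0.003], [-0.004, -0.004, -1.0]]
wrist_force: [-0.4, 0.1, 0.8]
gripper_width: 0.598
gripper_force: 0.0
time_s: 21.4
tcp_pos: [0.6175, 0.2471, 0.0666]
ee_rot: [[-0.275, -0.961, -0.0], [-0.961, 0.275, -0.0], [0.0, -0.0, -1.0]]
wrist_force: [0.0, 0.2, 0.7]
gripper_width: 0.244
gripper_force: 30.0
time_s: 22.02
tcp_pos: [0.6225, 0.1725, 0.192]
ee_rot: [[-0.205, -0.979, 0.001], [-0.979, 0.205, 0.001], [-0.001, -0.001, -1.0]]
wrist_force: [0.7, -0.1, -1.7]
gripper_width: 0.244
gripper_force: 30.0
time_s: 22.65
tcp_pos: [0.6345, 0.0198, 0.15]
ee_rot: [[-0.102, -0.995, 0.01], [-0.995, 0.102, 0.002], [-0.003, -0.01, -1.0]]
wrist_force: [0.6, 0.3, -1.7]
gripper_width: 0.246
gripper_force: 30.0
time_s: 23.28
tcp_pos: [0.6322, 0.0204, 0.1111]
ee_rot: [[-0.101, -0.995, 0.003], [-0.995, 0.101, 0.001], [-0.001, -0.003, -1.0]]
wrist_force: [-0.7, -0.7, -0.3]
gripper_width: 0.247
gripper_force: 30.0
```

```bash
python3 -m jog '0 -0.7 -0.5 -10 0; 0 0 0 0 0; 0 0 0 0 0; 0 0 0 -6 0; 0 0 0 0 0'; python3 -m jog '0 0 0 -6 0; 0 0 0 0 0; 0 0 0 0 0'
```

```text
time_s: 23.9
tcp_pos: [0.6304, 0.0195, 0.0928]
ee_rot: [[-0.101, -0.995, -0.001], [-0.995, 0.101, -0.0], [0.0, 0.001, -1.0]]
wrist_force: [0.3, -0.2, -0.5]
gripper_width: 0.245
gripper_force: 30.0
time_s: 24.28
tcp_pos: [0.6309, 0.0196, 0.0875]
ee_rot: [[-0.101, -0.995, -0.0], [-0.995, 0.101, -0.0], [0.0, 0.0, -1.0]]
wrist_force: [0.0, -0.0, -0.3]
gripper_width: 0.248
gripper_force: 30.0
```

```bash
python3 -m jog '0 0 0 -10 0; 0 0 0 -8 0; 0 0 0 -5 0; 0 0 0 0 0; 0 0 0 0 0'; python3 -m jog '0.42 0 0 0 0; 0.42 0 0 0 0; 0.42 0 0 0 0'; python3 -m jog '0.42 0 0 40 0; 0.42 0 0 50 0; 0.42 0 0 40 0; 0.6 0 40 0 0; 0.6 -5 50 0 -4'; python3 -m jog '0.6 -10 50 0 -4; 0.6 -8 53 0 -2.2; 0.6 0 0 -35 0; 0.6 0 0 0 0; 0.6 0 0 0 0'
```

```text
time_s: 24.9
tcp_pos: [0.631, 0.0196, 0.0647]
ee_rot: [[-0.101, -0.995, 0.0], [-0.995, 0.101, -0.0], [-0.0, -0.0, -1.0]]
wrist_force: [-1.7, 0.6, -0.3]
gripper_width: 0.246
gripper_force: 30.0
time_s: 25.28
tcp_pos: [0.631, 0.0196, 0.0648]
ee_rot: [[-0.101, -0.995, 0.001], [-0.995, 0.101, 0.0], [-0.0, -0.001, -1.0]]
wrist_force: [-0.1, -0.8, 0.2]
gripper_width: 0.404
gripper_force: 0.0
time_s: 25.9
tcp_pos: [0.6261, 0.1098, 0.1956]
ee_rot: [[-0.174, -0.985, 0.002], [-0.985, 0.174, 0.001], [-0.001, -0.002, -1.0]]
wrist_force: [0.4, 0.3, -1.0]
gripper_width: 0.555
gripper_force: 0.0
time_s: 26.52
tcp_pos: [0.6085, 0.2122, 0.1606]
ee_rot: [[-0.276, -0.961, 0.001], [-0.961, 0.276, -0.0], [-0.0, -0.001, -1.0]]
wrist_force: [0.1, -0.3, 0.6]
gripper_width: 0.604
gripper_force: 0.0
```

```bash
python3 -m jog '0.6 -1 0.3 -45 0; 0.6 0 0 -48 0; 0.6 0 0 0 0; 0.6 0 0 0 0; 0.6 0 0 0 0'; python3 -m jog '0 0 0 0 0; 0 0 0 0 0; 0 0 0 0 0; 0 0 0 0 0'; python3 -m jog '0 0 0 30 0; 0 0 0 45 0; 0 0 0 50 0; 0 3 -20 0 2; 0 7 -40 0 2'; python3 -m jog '0 8 -45 0 2; 0 7 -40 0 2; 0 2 -12 0 2.2; 0 0 0 -45 0; 0 0 0 -37 0'; python3 -m jog '0 0 0 0 0; 0 0 0 0 0; 0 0 0 0 0;0 0 0 0 0'
```

```text
time_s: 27.15
tcp_pos: [0.6086, 0.2136, 0.0696]
ee_rot: [[-0.275, -0.961, 0.005], [-0.961, 0.275, 0.003], [-0.004, -0.004, -1.0]]
wrist_force: [0.2, 0.3, 0.4]
gripper_width: 0.599
gripper_force: 0.0
time_s: 27.65
tcp_pos: [0.6068, 0.2129, 0.0666]
ee_rot: [[-0.275, -0.961, -0.0], [-0.961, 0.275, -0.0], [0.0, 0.0, -1.0]]
wrist_force: [-0.2, -0.7, 1.5]
gripper_width: 0.246
gripper_force: 30.0
time_s: 28.28
tcp_pos: [0.6168, 0.1536, 0.1921]
ee_rot: [[-0.204, -0.979, 0.001], [-0.979, 0.204, 0.001], [-0.001, -0.001, -1.0]]
wrist_force: [-0.1, -0.2, -1.6]
gripper_width: 0.244
gripper_force: 30.0
time_s: 28.9
tcp_pos: [0.6333, 0.0554, 0.1082]
ee_rot: [[-0.102, -0.995, -0.001], [-0.995, 0.102, 0.0], [-0.0, 0.001, -1.0]]
wrist_force: [0.2, 0.2, -0.1]
gripper_width: 0.243
gripper_force: 30.0
time_s: 29.4
tcp_pos: [0.6345, 0.0562, 0.1111]
ee_rot: [[-0.101, -0.995, 0.003], [-0.995, 0.101, 0.001], [-0.001, -0.002, -1.0]]
wrist_force: [-0.2, -0.3, -0.9]
gripper_width: 0.241
gripper_force: 30.0
```

```bash
python3 -m jog '0 0.8 -0.4 -10 0; 0 0 0 0 0; 0 0 0 0 0; 0 0 0 -6 0; 0 0 0 0 0'; python3 -m jog '0 0 0 -6 0; 0 0 0 0 0; 0 0 0 0 0'
```

```text
time_s: 30.02
tcp_pos: [0.6341, 0.0554, 0.0928]
ee_rot: [[-0.101, -0.995, -0.001], [-0.995, 0.101, -0.0], [0.0, 0.001, -1.0]]
wrist_force: [0.0, 0.2, -0.7]
gripper_width: 0.246
gripper_force: 30.0
time_s: 30.4
tcp_pos: [0.6347, 0.0555, 0.0875]
ee_rot: [[-0.101, -0.995, -0.0], [-0.995, 0.101, -0.0], [0.0, 0.0, -1.0]]
wrist_force: [0.2, -0.2, -0.7]
gripper_width: 0.246
gripper_force: 30.0
```

Now release, raise, and clear the view to check all tubes and re-measure the lid.

```bash
python3 -m jog '0 0 0 -10 0; 0 0 0 -8 0; 0 0 0 -5 0; 0 0 0 0 0; 0 0 0 0 0'; python3 -m jog '0.42 0 0 0 0; 0.42 0 0 0 0; 0.42 0 0 0 0'; python3 -m jog '0.42 0 0 40 0; 0.42 0 0 50 0; 0.42 0 0 50 0; 0.6 -10 50 20 0; 0.6 -10 50 0 0'; python3 -m jog '0.6 -10 55 0 0; 0.6 -10 55 0 0; 0.6 -10 55 0 0; 0.6 0 20 0 0; 0.6 0 0 0 0'; python3 - <<'E'
from m2 import *
t=cap('top');pickle.dump(t,open('top1.pkl','wb'));s=cap('side');pickle.dump(s,open('side1.pkl','wb'))
f=lambda c,x,y,w,h,k:cv2.resize(cv2.cvtColor(c['pixels'],cv2.COLOR_RGB2BGR)[y:y+h,x:x+w],None,fx=k,fy=k,interpolation=cv2.INTER_CUBIC)
cv2.imwrite('pics/g5.png',np.hstack([f(t,290,200,100,150,4),f(s,270,180,100,150,4)]))
for k in (0,3,5):
  print(lid(t))
roi=(285,280,385,348);g=cv2.cvtColor(t['pixels'],cv2.COLOR_RGB2HSV)[roi[1]:roi[3],roi[0]:roi[2]]
m=cv2.morphologyEx(cv2.inRange(g,(5,60,100),(35,255,255)),cv2.MORPH_OPEN,np.ones((3,3),np.uint8))
n,l,st,ce=cv2.connectedComponentsWithStats(m);print(st,ce)
E
```

```text
time_s: 31.02
tcp_pos: [0.6348, 0.0555, 0.0647]
ee_rot: [[-0.101, -0.995, 0.0], [-0.995, 0.101, 0.0], [-0.0, -0.0, -1.0]]
wrist_force: [0.9, -0.5, -1.3]
gripper_width: 0.249
gripper_force: 30.0
time_s: 31.4
tcp_pos: [0.6347, 0.0555, 0.0648]
ee_rot: [[-0.101, -0.995, 0.0], [-0.995, 0.101, 0.0], [-0.0, -0.0, -1.0]]
wrist_force: [-0.5, 0.2, 0.1]
gripper_width: 0.407
gripper_force: 0.0
time_s: 32.02
tcp_pos: [0.6155, 0.1564, 0.2277]
ee_rot: [[-0.103, -0.995, 0.005], [-0.995, 0.103, 0.002], [-0.003, -0.005, -1.0]]
wrist_force: [-0.1, 0.7, -0.6]
gripper_width: 0.554
gripper_force: 0.0
time_s: 32.65
tcp_pos: [0.5843, 0.3416, 0.2241]
ee_rot: [[-0.099, -0.995, -0.0], [-0.995, 0.099, -0.0], [0.0, 0.0, -1.0]]
wrist_force: [0.1, -1.0, 0.0]
gripper_width: 0.601
gripper_force: 0.0
(array([0.4078, 0.0565]), [np.float64(0.10625049895060185), np.float64(0.16876073753571472)], np.float64(99.16004625615764))
(array([0.4078, 0.0565]), [np.float64(0.10625049895060185), np.float64(0.16876073753571472)], np.float64(99.16004625615764))
(array([0.4078, 0.0565]), [np.float64(0.10625049895060185), np.float64(0.16876073753571472)], np.float64(99.16004625615764))
[[   0    0  100   68 4128]
 [   0   20   70   48 2672]] [[59.0695 26.8169]
 [34.7159 43.8249]]
```

View pics/g5.png

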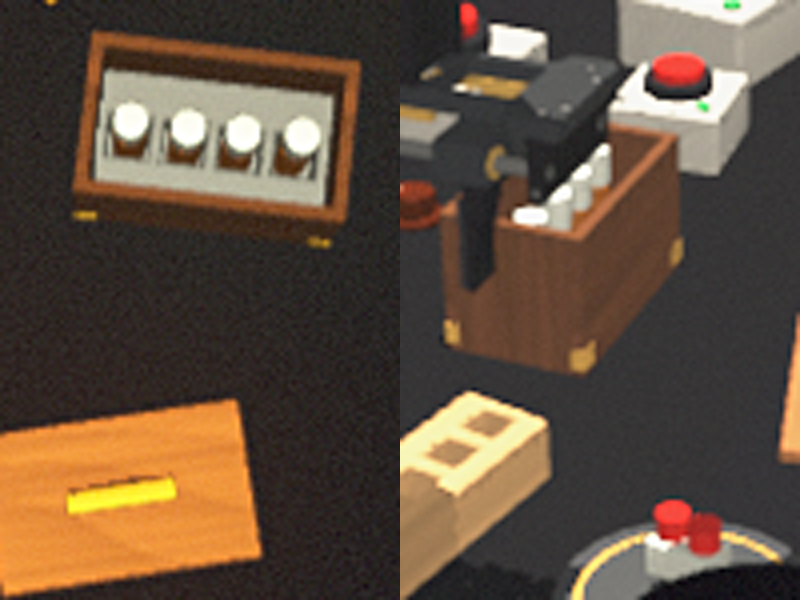

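All four tubes stand in their sockets, caps at crop (130,121), (187,128), (242,132) and (302,136), and the rack is empty. The lid has been knocked aside; its handle is now near full-frame (320,324). I'll re-measure it with a wider window.

```bash
cat > lidm.py <<'E'
from m2 import *
def lidm(t,s=None,roi=(250,280,400,370)):
    b=max(blobs(t,(5,60,100),(35,255,255),roi,close=3),key=lambda b:b[1]);print('lid',b[1:3],rect(t,b,roi,.008))
    x,y,w,h=b[2]
    def hb(c,roi):
        hs=blobs(c,(22,150,150),(32,255,255),roi,20); return max(hs,key=lambda b:b[1]) if hs else None
    h=hb(t,(x+15,y+10,x+w-15,y+h-8))
    print('handleT',h[0],h[1],h[2],onz(t,*h[0],.036)[:2])
    ys,xs=np.nonzero(h[3]);rr=cv2.minAreaRect(np.float32(np.c_[xs,ys]));print(rr)
    return h
E
python3 - <<'E'
from lidm import *
t=pickle.load(open('top1.pkl','rb'));s=pickle.load(open('side1.pkl','rb'))
h=lidm(t)
p=onz(t,*h[0],.036);u,v=proj(s,p).astype(int);print('exp side',u,v)
for b in blobs(s,(18,140,90),(34,255,255),(u-30,v-30,u+30,v+30),20): print(b[0],b[1],b[2],tri(t,h[0],s,b[0]))
E
```

```text
lid (np.int32(2688), [np.int32(285), np.int32(300), np.int32(71), np.int32(50)]) (array([0.4084, 0.0579]), [np.float64(0.10384944441573465), np.float64(0.16994119489369947)], np.float64(99.26274896273318))
handleT [320.062  323.6899] 129 [np.int32(307), np.int32(320), np.int32(27), np.int32(8)] [0.4084 0.0573]
((19.953754425048828, 13.699420928955078), (4.713773250579834, 26.610008239746094), 81.25383758544922)
exp side 387 265
[386.1277 274.4468] 47 [np.int64(384), np.int64(261), np.int32(6), np.int32(21)] (array([0.4101, 0.0573, 0.0096]), np.float64(0.002733174015577302))
```

```bash
python3 -m jog '0.6 -20 -30 0 2; 0.6 -28 -45 0 3; 0.6 -28 -45 0 3; 0.6 -28 -45 0 3; 0.6 -28 -45 0 2'; python3 -m jog '0.6 -28 -45 0 2; 0.6 -16 -29 -30 0; 0.6 0 0 -45 0; 0.6 0 0 0 0; 0.6 0 0 0 0'; python3 -m jog '0.6 0 0 0 0; 0.6 0 0 0 0'
```

```text
time_s: 33.38
tcp_pos: [0.4515, 0.1274, 0.2249]
ee_rot: [[0.124, -0.992, 0.001], [-0.992, -0.124, 0.0], [-0.0, -0.001, -1.0]]
wrist_force: [0.3, 0.0, 1.6]
gripper_width: 0.6
gripper_force: 0.0
time_s: 34.0
tcp_pos: [0.4098, 0.0564, 0.1511]
ee_rot: [[0.16, -0.987, 0.002], [-0.987, -0.16, 0.0], [-0.0, -0.003, -1.0]]
wrist_force: [0.5, 0.5, 0.7]
gripper_width: 0.598
gripper_force: 0.0
time_s: 34.25
tcp_pos: [0.4093, 0.057, 0.1506]
ee_rot: [[0.16, -0.987, 0.002], [-0.987, -0.16, 0.001], [-0.001, -0.002, -1.0]]
wrist_force: [-0.7, -0.5, 0.6]
gripper_width: 0.6
gripper_force: 0.0
```

```bash
python3 -m jog '0.6 -1.5 0.5 -45 0; 0.6 0 0 -45 0; 0.6 0 0 -25 0; 0.6 0 0 0 0; 0.6 0 0 0 0'; python3 -m jog '0.6 0 0 -11 0; 0.6 0 0 0 0; 0.6 0 0 0 0'; python3 -m jog '0 0 0 0 0; 0 0 0 0 0; 0 0 0 0 0; 0 0 0 0 0; 0 0 0 0 0'
```

```text
time_s: 34.88
tcp_pos: [0.4082, 0.0576, 0.0356]
ee_rot: [[0.161, -0.987, 0.002], [-0.987, -0.161, 0.001], [-0.001, -0.002, -1.0]]
wrist_force: [0.9, 0.5, 0.4]
gripper_width: 0.6
gripper_force: 0.0
time_s: 35.25
tcp_pos: [0.4073, 0.057, 0.0238]
ee_rot: [[0.16, -0.987, 0.0], [-0.987, -0.16, 0.0], [-0.0, -0.0, -1.0]]
wrist_force: [-0.4, -1.1, -0.1]
gripper_width: 0.598
gripper_force: 0.0
time_s: 35.88
tcp_pos: [0.4072, 0.057, 0.0236]
ee_rot: [[0.16, -0.987, 0.0], [-0.987, -0.16, 0.0], [-0.0, -0.0, -1.0]]
wrist_force: [-0.5, -0.6, 0.3]
gripper_width: 0.156
gripper_force: 30.0
```

```bash
python3 -m jog '0 0 0 30 0; 0 0 0 45 0; 0 0 0 50 0; 0 0 0 40 0; 0 13 -5 0 0'; python3 -m jog '0 35 -10 0 -3; 0 45 -10 0 -3; 0 45 -10 0 -3; 0 45 -10 0 -3; 0 40 -10 0 -3'; python3 -m jog '0 0 0 0 0; 0 0 0 0 0; 0 0 0 0 0; 0 0 0 0 0'
```

```text
time_s: 36.5
tcp_pos: [0.4214, 0.0527, 0.1913]
ee_rot: [[0.161, -0.987, 0.006], [-0.987, -0.161, 0.004], [-0.002, -0.007, -1.0]]
wrist_force: [0.2, 0.3, -2.2]
gripper_width: 0.159
gripper_force: 30.0
time_s: 37.12
tcp_pos: [0.6308, 0.001, 0.185]
ee_rot: [[-0.104, -0.995, -0.005], [-0.995, 0.104, -0.0], [0.001, 0.005, -1.0]]
wrist_force: [-0.6, -0.0, -1.3]
gripper_width: 0.157
gripper_force: 30.0
time_s: 37.62
tcp_pos: [0.6295, 0.0023, 0.1888]
ee_rot: [[-0.1, -0.995, 0.0], [-0.995, 0.1, 0.0], [-0.0, -0.0, -1.0]]
wrist_force: [0.1, -0.3, -1.0]
gripper_width: 0.155
gripper_force: 30.0
```

```bash
python3 -m jog '0 0.8 -0.8 -35 0; 0 0 0 -20 0; 0 0 0 0 0; 0 0 0 0 0; 0 0 0 0 0'; python3 -m jog '0 0 0 0 0; 0 0 0 0 0'
```

```text
time_s: 38.25
tcp_pos: [0.6317, 0.0014, 0.1351]
ee_rot: [[-0.101, -0.995, 0.003], [-0.995, 0.101, 0.0], [-0.001, -0.003, -1.0]]
wrist_force: [-0.5, 0.6, -1.3]
gripper_width: 0.16
gripper_force: 30.0
time_s: 38.5
tcp_pos: [0.631, 0.0012, 0.134]
ee_rot: [[-0.101, -0.995, 0.001], [-0.995, 0.101, 0.0], [-0.0, -0.001, -1.0]]
wrist_force: [-0.3, 0.3, -2.0]
gripper_width: 0.16
gripper_force: 30.0
```

```bash
python3 -m jog '0 -0.6 0.2 -3 0; 0 0 0 -2 0; 0 0 0 0 0; 0 0 0 -2 0; 0 0 0 0 0'; python3 -m jog '0 0 0 -1.5 0; 0 0 0 0 0; 0 0 0 0 0'
```

```text
time_s: 39.12
tcp_pos: [0.6302, 0.0014, 0.1263]
ee_rot: [[-0.101, -0.995, -0.0], [-0.995, 0.101, -0.0], [0.0, 0.0, -1.0]]
wrist_force: [-0.4, -0.2, -2.0]
gripper_width: 0.158
gripper_force: 30.0
time_s: 39.5
tcp_pos: [0.6305, 0.0014, 0.1257]
ee_rot: [[-0.101, -0.995, 0.001], [-0.995, 0.101, -0.0], [-0.0, -0.001, -1.0]]
wrist_force: [-0.4, 0.3, 2.7]
gripper_width: 0.16
gripper_force: 30.0
```

```bash
python3 -m jog '0.4 0 0 0 0; 0.4 0 0 0 0; 0.4 0 0 0 0'; python3 -m jog '0.4 0 0 40 0; 0.4 0 0 50 0; 0.4 0 0 40 0; 0.6 -20 -40 0 0; 0.6 -30 -50 0 0'; python3 -m jog '0.6 -30 -50 0 0; 0.6 -30 -50 0 0; 0.6 -30 -50 0 0; 0.6 -30 -40 0 0; 0.6 0 0 0 0'; python3 - <<'E'
from m2 import *
t=cap('top');pickle.dump(t,open('top2.pkl','wb'));s=cap('side');pickle.dump(s,open('side2.pkl','wb'))
f=lambda c,x,y,w,h,k:cv2.resize(cv2.cvtColor(c['pixels'],cv2.COLOR_RGB2BGR)[y:y+h,x:x+w],None,fx=k,fy=k,interpolation=cv2.INTER_CUBIC)
cv2.imwrite('pics/g6.png',np.hstack([f(t,296,190,100,100,4),f(s,270,190,100,100,4)]))
roi=(296,190,392,270)
for v in(110,150,170):
  b=max(blobs(t,(5,60,v),(35,255,255),roi,close=3),key=lambda b:b[1]);print(v,b[1:3],rect(t,b,roi,.110))
print(r.sense()['tcp_pos'])
E
```

```text
time_s: 39.88
tcp_pos: [0.6304, 0.0014, 0.1249]
ee_rot: [[-0.101, -0.995, 0.0], [-0.995, 0.101, -0.0], [0.0, -0.0, -1.0]]
wrist_force: [-0.7, -0.2, -0.4]
gripper_width: 0.37
gripper_force: 0.0
time_s: 40.5
tcp_pos: [0.5804, -0.0888, 0.2553]
ee_rot: [[-0.099, -0.995, 0.001], [-0.995, 0.099, 0.0], [-0.0, -0.001, -1.0]]
wrist_force: [0.5, -0.5, -0.3]
gripper_width: 0.546
gripper_force: 0.0
time_s: 41.12
tcp_pos: [0.4583, -0.2808, 0.2552]
ee_rot: [[-0.106, -0.994, 0.0], [-0.994, 0.106, -0.0], [0.0, -0.0, -1.0]]
wrist_force: [-0.4, 1.4, -0.1]
gripper_width: 0.6
gripper_force: 0.0
110 (np.int32(2869), [np.int32(308), np.int32(207), np.int32(73), np.int32(49)]) (array([0.6315, 0.002 ]), [np.float64(0.10292659978649796), np.float64(0.17011953398470323)], np.float64(84.23451622288299))
150 (np.int32(2807), [np.int32(308), np.int32(207), np.int32(73), np.int32(48)]) (array([0.6316, 0.0024]), [np.float64(0.10194204418198154), np.float64(0.16809733469820745)], np.float64(84.23461655308259))
170 (np.int32(2786), [np.int32(308), np.int32(207), np.int32(72), np.int32(48)]) (array([0.632 , 0.0025]), [np.float64(0.1013175251072139), np.float64(0.16782002712673458)], np.float64(84.23461604179204))
[ 0.4602 -0.2789  0.2551]
```

View pics/g6.png

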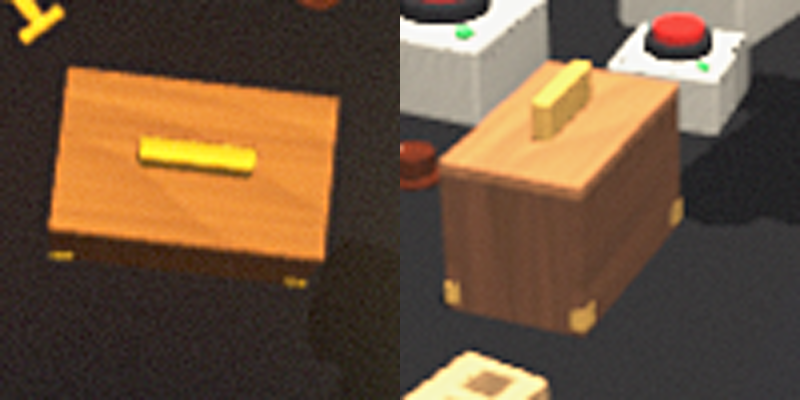

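The lid lies flush: lid (0.6316, 0.0023) at 84.23° against case (0.6317, 0.0024) at 84.2°, and the side view agrees. Next I'll refine the dome and the ring from both views.

```bash
python3 - <<'E'
from m2 import *
T=pickle.load(open('top0.pkl','rb'));S=pickle.load(open('side0.pkl','rb'))
print('knob planes',onz(T,469.4,311.1,.118),onz(T,469.4,311.1,.112))
g=cv2.cvtColor(T['pixels'],cv2.COLOR_RGB2GRAY)
# rim: extreme points of dome blob vs circle r=55 at z=0
def circ(c,p,r,z,n=90): return np.array([proj(c,[p[0]+r*np.cos(a),p[1]+r*np.sin(a),z]) for a in np.linspace(0,2*np.pi,n)])
for p in[(.441,-.293),(.442,-.2966)]:
  for nm,c in(('T',T),('S',S)):
    q=circ(c,p,.055,0);q2=circ(c,p,.038,.088);k=circ(c,p,.013,.118);print(p,nm,'rim',q.min(0),q.max(0),'top',q2.min(0),q2.max(0),'knob',k.min(0),k.max(0))
print('row 313',g[313,428:446]);print('row 313 r',g[313,474:492]);print('col 455',g[284:300,455],g[328:344,455])
gs=cv2.cvtColor(S['pixels'],cv2.COLOR_RGB2GRAY)
for v in (210,214): print('S row',v,gs[v,376:392],gs[v,410:426])
print('S col401',gs[200:230,401])
hs=blobs(S,(15,100,60),(35,255,255),(392,178,412,198),5)[0];print(hs[2])
# ring in top, inner/outer fit
for nm,c,roi in(('T',T,(190,270,255,340)),):
  ys=[];b=max(blobs(c,(20,90,110),(35,255,255),roi,20),key=lambda b:b[1]);yy,xx=np.nonzero(b[3]);yy+=roi[1];xx+=roi[0]
  P=np.array([onz(c,u,v,.015)[:2] for u,v in zip(xx,yy)])
  A=np.c_[2*P,np.ones(len(P))];s=np.linalg.lstsq(A,(P**2).sum(1),rcond=None)[0];print('ring',s[:2],np.sqrt(s[2]+s[:2]@s[:2]))
  ctr=s[:2]
# plinth outline
E
```

```text
knob planes [ 0.441  -0.2921  0.118 ] [ 0.4413 -0.2941  0.112 ]
(0.441, -0.293) T rim [433.9493 291.7037] [476.2044 334.4502] top [450.0447 295.7989] [481.4642 327.574 ] knob [464.2611 305.532 ] [475.296  316.6909]
(0.441, -0.293) S rim [381.945  210.9149] [417.3296 226.3064] top [388.5368 187.6926] [413.6474 197.5214] knob [397.251  181.7409] [405.92   185.0008]
(0.442, -0.2966) T rim [435.3218 291.3401] [477.5686 334.0734] top [451.5188 295.4061] [482.9318 327.1706] knob [465.7716 305.1252] [476.8041 316.2804]
(0.442, -0.2966) S rim [381.8745 210.423 ] [417.1871 225.7527] top [388.4507 187.2301] [413.5089 197.0184] knob [397.1459 181.2801] [405.7966 184.5264]
row 313 [ 56  48  51  46  53  42 111 253 194  99  83  88  86 180 180 176 172 173]
row 313 r [238 253 236 220 209 209 210 211 169 173 152  68  45  47  54  53  54  48]
col 455 [ 62  47  59  56  58  39  59 172 210 211 174 153 158 156 158 187] [189 187 184 184 211 250 204  87  41  49  49  46  52  44  52  55]
S row 210 [ 59  55  58  58  56  64  91 141 171 180 183 188 194 200 205 207] [187 185 182 178 174 168 157 133  80  56  57  55  57  56  56  58]
S row 214 [ 58  59  55  58  57  55 105 172 196 186 173 160 139 127 132 134] [189 204 211 214 219 198 157 118  55  54  57  57  59  60  58  54]
S col401 [235 235 236 236 235 235 235 236 228 215 219 220 183 148 152 152 152 154
 153 155 152 152 151 145 215 237 182  73  53  58]
[np.int32(397), np.int32(182), np.int32(9), np.int32(12)]
ring [0.4559 0.3126] 0.06098831762427893
```

```bash
python3 -m jog '0.6 -19.5 -14 -35 0; 0.6 0 0 -50 0; 0.6 0 0 -30 0; 0.6 0 0 0 0; 0.6 0 0 0 0'; python3 -m jog '0.6 0 0 0 0; 0.6 0 0 0 0'
```

```text
time_s: 41.85
tcp_pos: [0.4425, -0.2925, 0.1414]
ee_rot: [[-0.099, -0.995, 0.002], [-0.995, 0.099, -0.001], [0.001, -0.002, -1.0]]
wrist_force: [-0.5, 0.4, -0.2]
gripper_width: 0.603
gripper_force: 0.0
time_s: 42.1
tcp_pos: [0.4415, -0.2927, 0.1412]
ee_rot: [[-0.101, -0.995, 0.002], [-0.995, 0.101, -0.001], [0.001, -0.002, -1.0]]
wrist_force: [-0.0, -0.1, -0.3]
gripper_width: 0.597
gripper_force: 0.0
```

```bash
python3 -m jog '0.6 -0.5 0 -25 0; 0.6 0 0 -12 0; 0.6 0 0 0 0; 0.6 0 0 0 0; 0.6 0 0 -2 0'; python3 -m jog '0.6 0 0 0 0; 0 0 0 0 0; 0 0 0 0 0; 0 0 0 0 0; 0 0 0 0 0'
```

```text
time_s: 42.72
tcp_pos: [0.441, -0.2929, 0.1019]
ee_rot: [[-0.101, -0.995, 0.002], [-0.995, 0.101, -0.001], [0.001, -0.002, -1.0]]
wrist_force: [-0.1, -1.0, -0.4]
gripper_width: 0.603
gripper_force: 0.0
time_s: 43.35
tcp_pos: [0.4401, -0.2926, 0.1011]
ee_rot: [[-0.101, -0.995, -0.0], [-0.995, 0.101, 0.0], [-0.0, 0.001, -1.0]]
wrist_force: [-0.9, -0.1, -0.3]
gripper_width: 0.29
gripper_force: 30.0
```

```bash
python3 -m jog '0 0 0 20 0; 0 0 0 40 0; 0 0 0 50 0; 0 0 0 50 0; 0 0 20 15 0'; python3 -m jog '0 2 40 0 0; 0 2 45 0 0; 0 2 45 0 0; 0 2 45 0 0; 0 2 45 0 0'; python3 -m jog '0 2 45 0 0; 0 2 45 0 0; 0 0 45 0 0; 0 0 45 0 0; 0 0 45 0 0'; python3 -m jog '0 0 45 0 0; 0 0 40 0 0; 0 0 35 0 0; 0 0 15 0 0; 0 0 0 0 0'; python3 -m jog '0 0 0 0 0; 0 0 0 0 0; 0 0 0 0 0'
```

```text
time_s: 43.98
tcp_pos: [0.4413, -0.2733, 0.2788]
ee_rot: [[-0.103, -0.995, 0.005], [-0.995, 0.103, -0.002], [0.001, -0.005, -1.0]]
wrist_force: [-0.3, -0.1, -4.0]
gripper_width: 0.291
gripper_force: 30.0
time_s: 44.6
tcp_pos: [0.4493, -0.0511, 0.2749]
ee_rot: [[-0.101, -0.995, -0.002], [-0.995, 0.101, 0.001], [-0.0, 0.002, -1.0]]
wrist_force: [-0.5, -0.8, -4.3]
gripper_width: 0.289
gripper_force: 30.0
time_s: 45.22
tcp_pos: [0.4532, 0.1736, 0.2749]
ee_rot: [[-0.101, -0.995, -0.002], [-0.995, 0.101, -0.001], [0.001, 0.002, -1.0]]
wrist_force: [0.0, -0.2, -3.4]
gripper_width: 0.289
gripper_force: 30.0
time_s: 45.85
tcp_pos: [0.4537, 0.3075, 0.2748]
ee_rot: [[-0.1, -0.995, -0.002], [-0.995, 0.1, -0.002], [0.002, 0.002, -1.0]]
wrist_force: [0.5, -0.2, -4.6]
gripper_width: 0.291
gripper_force: 30.0
time_s: 46.22
tcp_pos: [0.4544, 0.3067, 0.2763]
ee_rot: [[-0.102, -0.995, 0.0], [-0.995, 0.102, 0.0], [-0.0, -0.0, -1.0]]
wrist_force: [0.5, -0.0, -3.4]
gripper_width: 0.291
gripper_force: 30.0
```

```bash
python3 -m jog '0 0 6.4 -30 0; 0 0 0 -40 0; 0 0 0 -15 0; 0 0 0 0 0; 0 0 0 0 0'; python3 -m jog '0 0 0 0 0; 0 0 0 0 0'; python3 - <<'E'
from m2 import *
t=cap('top');s=cap('side');p=r.sense()['tcp_pos'];print(p)
f=lambda c,x,y,w,h,k:cv2.resize(cv2.cvtColor(c['pixels'],cv2.COLOR_RGB2BGR)[y:y+h,x:x+w],None,fx=k,fy=k,interpolation=cv2.INTER_CUBIC)
cv2.imwrite('pics/g7.png',np.hstack([f(t,175,250,100,120,4),f(s,290,230,100,120,4)]))
z=p[2]-.1011
def circ(c,p,r,z,n=90): return np.array([proj(c,[p[0]+r*np.cos(a),p[1]+r*np.sin(a),z]) for a in np.linspace(0,2*np.pi,n)])
for c,o in((t,[175,250]),(s,[290,230])):
    q=circ(c,[.4557,.3127],.055,z);print(((q.min(0)-o)*4),(q.max(0)-o)*4)
E
```

```text
time_s: 46.85
tcp_pos: [0.4553, 0.3145, 0.1929]
ee_rot: [[-0.101, -0.995, 0.003], [-0.995, 0.101, 0.002], [-0.002, -0.003, -1.0]]
wrist_force: [-0.8, -0.3, -4.0]
gripper_width: 0.289
gripper_force: 30.0
time_s: 47.1
tcp_pos: [0.4546, 0.3141, 0.192]
ee_rot: [[-0.101, -0.995, 0.001], [-0.995, 0.101, 0.001], [-0.001, -0.001, -1.0]]
wrist_force: [-0.3, -0.0, -3.5]
gripper_width: 0.291
gripper_force: 30.0
[0.4544 0.3139 0.1915]
[ 63.4074 116.4437] [247.8573 301.0032]
[102.4221 226.52  ] [312.8835 348.5076]
```

View pics/g7.png

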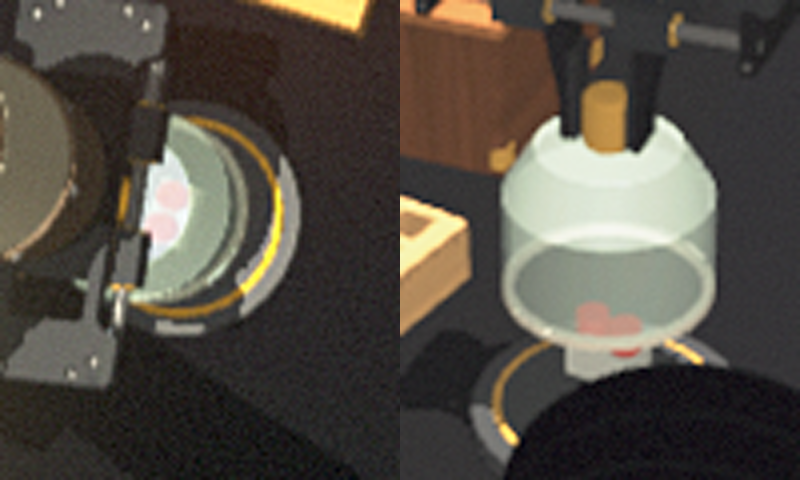

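The dome hangs centred over the head: its rim in the side crop spans 102–318 against 102–313 predicted, and the right edge in the top crop is at 248 against 248. Lowering gently.

```bash
python3 -m jog '0 0 -0.4 -20 0; 0 0 0 -20 0; 0 0 0 -15 0; 0 0 0 0 0; 0 0 0 0 0'; python3 -m jog '0 0 0 -8 0; 0 0 0 -4 0; 0 0 0 0 0; 0 0 0 0 0'
```

```text
time_s: 47.82
tcp_pos: [0.4549, 0.3138, 0.1368]
ee_rot: [[-0.101, -0.995, 0.001], [-0.995, 0.101, 0.001], [-0.001, -0.001, -1.0]]
wrist_force: [0.2, -0.2, -3.6]
gripper_width: 0.29
gripper_force: 30.0
time_s: 48.32
tcp_pos: [0.4544, 0.3135, 0.1242]
ee_rot: [[-0.101, -0.995, 0.0], [-0.995, 0.101, 0.0], [-0.0, -0.0, -1.0]]
wrist_force: [-0.1, -0.8, -4.5]
gripper_width: 0.291
gripper_force: 30.0
```

```bash
python3 -m jog '0 0 0 -3 0; 0 0 0 -2 0; 0 0 0 -1 0; 0 0 0 0 0; 0 0 0 0 0'; python3 -m jog '0 0 0 -1 0; 0 0 0 0 0; 0 0 0 0 0'
```

```text
time_s: 48.95
tcp_pos: [0.4543, 0.3134, 0.1181]
ee_rot: [[-0.101, -0.995, 0.0], [-0.995, 0.101, 0.0], [-0.0, -0.0, -1.0]]
wrist_force: [0.4, -0.2, -3.9]
gripper_width: 0.291
gripper_force: 30.0
time_s: 49.32
tcp_pos: [0.4543, 0.3134, 0.1171]
ee_rot: [[-0.101, -0.995, 0.0], [-0.995, 0.101, 0.0], [-0.0, -0.0, -1.0]]
wrist_force: [0.0, 0.2, -3.3]
gripper_width: 0.289
gripper_force: 30.0
```

```bash
python3 -m jog '0 0 0 -1 0; 0 0 0 0 0; 0 0 0 0 0'; python3 -m jog '0 0 0 -1 0; 0 0 0 0 0; 0 0 0 0 0'
```

```text
time_s: 49.7
tcp_pos: [0.4544, 0.3134, 0.1161]
ee_rot: [[-0.101, -0.995, 0.0], [-0.995, 0.101, 0.0], [-0.0, -0.0, -1.0]]
wrist_force: [0.0, -0.4, -3.0]
gripper_width: 0.289
gripper_force: 30.0
time_s: 50.08
tcp_pos: [0.4545, 0.3135, 0.116]
ee_rot: [[-0.101, -0.995, 0.001], [-0.995, 0.101, 0.0], [-0.0, -0.001, -1.0]]
wrist_force: [-2.5, -1.8, 6.0]
gripper_width: 0.287
gripper_force: 30.0
```

```bash
python3 -m jog '0.45 0 0 0 0; 0.45 0 0 0 0; 0.45 0 0 0 0'; python3 -m jog '0.45 0 0 25 0; 0.45 0 0 50 0; 0.3 0 0 50 0; 0 0 -20 20 0; 0 10 -40 0 0'; python3 -m jog '0 15 -48 0 0; 0 15 -48 0 0; 0 15 -48 0 0; 0 15 -48 0 0; 0 15 -48 0 0'; python3 -m jog '0 15 -48 0 0; 0 15 -48 0 0; 0 15 -48 0 0; 0 15 -48 0 0; 0 15 -48 0 0'; python3 -m jog '0 12 -32 0 0; 0 0 0 0 0; 0 0 0 0 0'; python3 - <<'E'
from lidm import *
t=cap('top');s=cap('side');pickle.dump(t,open('top3.pkl','wb'));p=r.sense()['tcp_pos'];print(p)
f=lambda c,x,y,w,h,k:cv2.resize(cv2.cvtColor(c['pixels'],cv2.COLOR_RGB2BGR)[y:y+h,x:x+w],None,fx=k,fy=k,interpolation=cv2.INTER_CUBIC)
cv2.imwrite('pics/g8.png',np.hstack([f(t,175,190,200,150,2),f(t,175,250,100,75,4)]))
roi=(296,190,392,270)
b=max(blobs(t,(5,60,150),(35,255,255),roi,close=3),key=lambda b:b[1]);print('lid',b[1:3],rect(t,b,roi,.110))
kb=blobs(t,(20,120,120),(35,255,255),(190,270,240,335),20)
for k in kb: print(k[0],k[1],k[2],onz(t,*k[0],.13))
def circ(c,p,r,z,n=90): return np.array([proj(c,[p[0]+r*np.cos(a),p[1]+r*np.sin(a),z]) for a in np.linspace(0,2*np.pi,n)])
q=circ(t,[.4557,.3127],.055,.015);print('rim exp',(q.min(0)-[175,250])*4,(q.max(0)-[175,250])*4)
q=circ(t,[.4557,.3127],.013,.133);print('knob exp',q.min(0),q.max(0))
g=cv2.cvtColor(t['pixels'],cv2.COLOR_RGB2GRAY);print('cols',g[304,232:256]);print(g[322:336,221]);
E
```

```text
time_s: 50.45
tcp_pos: [0.4544, 0.3135, 0.1148]
ee_rot: [[-0.101, -0.995, 0.0], [-0.995, 0.101, 0.0], [-0.0, -0.0, -1.0]]
wrist_force: [0.6, -0.5, 0.1]
gripper_width: 0.44
gripper_force: 0.0
time_s: 51.08
tcp_pos: [0.4651, 0.2544, 0.2622]
ee_rot: [[-0.098, -0.995, 0.004], [-0.995, 0.098, 0.004], [-0.004, -0.004, -1.0]]
wrist_force: [0.7, -0.9, -0.5]
gripper_width: 0.197
gripper_force: 0.0
time_s: 51.7
tcp_pos: [0.5397, 0.0118, 0.26]
ee_rot: [[-0.101, -0.995, 0.0], [-0.995, 0.101, 0.0], [-0.0, -0.0, -1.0]]
wrist_force: [0.8, 0.8, 0.5]
gripper_width: 0.003
gripper_force: 0.0
time_s: 52.32
tcp_pos: [0.6147, -0.2283, 0.2597]
ee_rot: [[-0.101, -0.995, -0.0], [-0.995, 0.101, 0.0], [-0.0, 0.0, -1.0]]
wrist_force: [1.0, 0.2, 0.1]
gripper_width: 0.001
gripper_force: 0.0
time_s: 52.7
tcp_pos: [0.6261, -0.2583, 0.2595]
ee_rot: [[-0.101, -0.995, -0.001], [-0.995, 0.101, 0.0], [-0.0, 0.001, -1.0]]
wrist_force: [0.6, 1.0, 0.5]
gripper_width: 0.004
gripper_force: 0.0
[ 0.6262 -0.2576  0.2603]
lid (np.int32(2551), [np.int32(308), np.int32(207), np.int32(68), np.int32(47)]) (array([0.6325, 0.0079]), [np.float64(0.10131752031437165), np.float64(0.1568654712969144)], np.float64(84.23461284811711))
[228.9818 282.3818] 55 [np.int32(215), np.int32(279), np.int32(25), np.int32(12)] [0.4994 0.2716 0.13  ]
[210.4471 301.3647] 85 [np.int32(206), np.int32(297), np.int32(10), np.int32(10)] [0.4548 0.3123 0.13  ]
[222.6437 324.8276] 87 [np.int32(203), np.int32(317), np.int32(37), np.int32(13)] [0.4017 0.2816 0.13  ]
rim exp [ 94.2621 128.9791] [267.2557 302.2272]
knob exp [204.3515 295.2527] [215.6725 306.5748]
cols [129 122 125 126 125 128  73  70 110 112  94 128 223 119 114 120 125 119
  46  33  26  38  42  36]
[134 151 189 163 127 208 205 149 119 121 128  86  33  29]
```

View pics/g8.png

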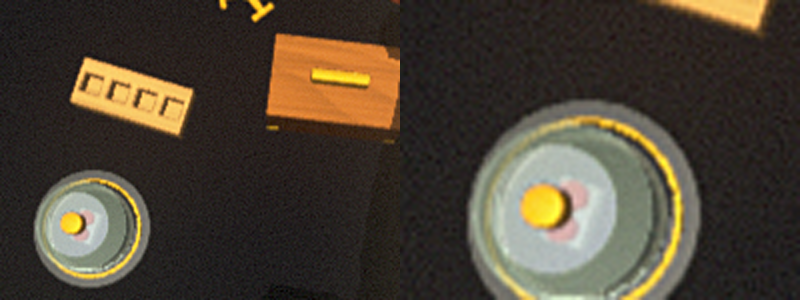

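The dome sits centred: its knob is at (210.4,301.4) against (210.0,300.9) expected. The lid's left and top edges have not moved. Now the button, at (444,240), on the smallest box.

```bash
python3 -m jog '0 0.8 -2 -45 0; 0 0 0 -50 0; 0 0 0 -50 0; 0 0 0 -22 0; 0 0 0 0 0'; python3 -m jog '0 0 0 0 0; 0 0 0 -5 0; 0 0 0 0 0; 0 0 0 0 0';  python3 -m jog '0 0 0 -4 0; 0 0 0 0 0; 0 0 0 0 0'
```

```text
time_s: 53.42
tcp_pos: [0.6259, -0.2593, 0.0913]
ee_rot: [[-0.1, -0.995, -0.004], [-0.995, 0.1, 0.001], [-0.0, 0.004, -1.0]]
wrist_force: [-0.2, -0.6, 1.2]
gripper_width: 0.002
gripper_force: 0.0
time_s: 53.92
tcp_pos: [0.6273, -0.2607, 0.0885]
ee_rot: [[-0.101, -0.995, 0.001], [-0.995, 0.101, -0.0], [0.0, -0.001, -1.0]]
wrist_force: [-0.5, -0.2, 0.0]
gripper_width: 0.005
gripper_force: 0.0
time_s: 54.3
tcp_pos: [0.6271, -0.2607, 0.0839]
ee_rot: [[-0.101, -0.995, -0.0], [-0.995, 0.101, -0.0], [0.0, 0.0, -1.0]]
wrist_force: [-0.4, -0.2, -0.7]
gripper_width: 0.005
gripper_force: 0.0
```

```bash
python3 -m jog '0 0 0 -6 0; 0 0 0 -4 0; 0 0 0 0 0; 0 0 0 0 0'; python3 -m jog '0 0 0 -3 0; 0 0 0 0 0; 0 0 0 0 0'
```

```text
time_s: 54.8
tcp_pos: [0.6278, -0.2608, 0.0749]
ee_rot: [[-0.101, -0.995, 0.002], [-0.995, 0.101, -0.001], [0.001, -0.002, -1.0]]
wrist_force: [-0.0, -0.4, 4.9]
gripper_width: 0.003
gripper_force: 2.3
time_s: 55.18
tcp_pos: [0.6278, -0.2609, 0.0743]
ee_rot: [[-0.1, -0.995, 0.002], [-0.995, 0.1, -0.001], [0.001, -0.002, -1.0]]
wrist_force: [-2.7, 1.7, 13.5]
gripper_width: 0.007
gripper_force: 7.0
```

```bash
python3 -m jog '0 0 0 -2 0; 0 0 0 0 0; 0 0 0 0 0'; python3 - <<'E'
from m2 import *
s=cap('side');S=pickle.load(open('side0.pkl','rb'))
for c in(S,s):
  for b in blobs(c,(170,100,60),(180,255,255),(322,185,360,215),5): print(b[0],b[1],b[2])
for z in(.068,.062,.05): print(z,proj(s,[.628,-.2597,z]))
f=lambda c,x,y,w,h,k:cv2.resize(cv2.cvtColor(c['pixels'],cv2.COLOR_RGB2BGR)[y:y+h,x:x+w],None,fx=k,fy=k,interpolation=cv2.INTER_CUBIC)
cv2.imwrite('pics/g9.png',np.hstack([f(S,310,175,50,60,8),f(s,310,175,50,60,8)]))
E
```

```text
time_s: 55.55
tcp_pos: [0.6278, -0.2609, 0.0742]
ee_rot: [[-0.099, -0.995, 0.003], [-0.995, 0.099, -0.002], [0.002, -0.003, -1.0]]
wrist_force: [-5.5, 4.9, 21.1]
gripper_width: 0.005
gripper_force: 10.4
[338.97 196.96] 100 [np.int32(333), np.int32(193), np.int32(13), np.int32(9)]
[339.4138 198.7414] 58 [np.int32(333), np.int32(196), np.int32(14), np.int32(6)]
0.068 [339.319  196.3296]
0.062 [339.3278 198.0924]
0.05 [339.3454 201.5991]
```

View pics/g9.png

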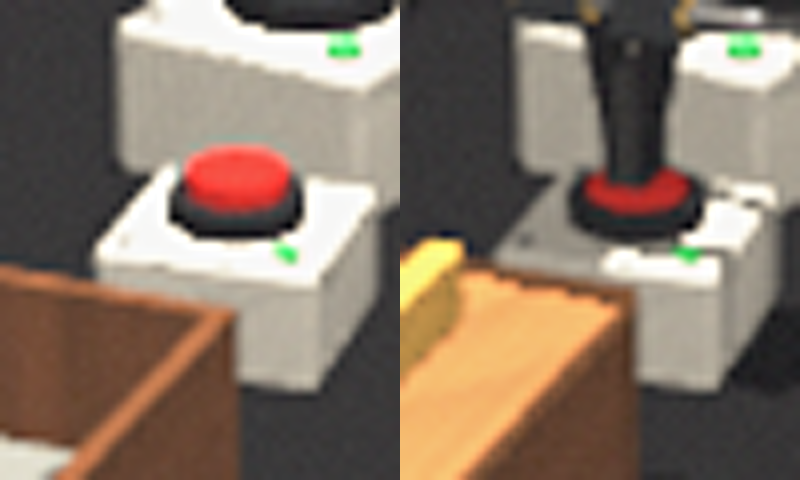

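The right half shows the button fully in: the red is sunk into its black collar, and the stop is firm at 21 N. Now lift clear, check the lid, and hand in.

```bash
python3 -m jog '0 0 0 20 0; 0 0 0 50 0; 0 0 0 50 0; 0.3 -40 -30 40 0; 0.5 -40 -40 0 0'; python3 -m jog '0.5 -30 -40 0 0; 0.5 0 0 0 0; 0.5 0 0 0 0'; python3 - <<'E'
from m2 import *
t=cap('top');s=cap('side')
roi=(296,190,392,270)
b=max(blobs(t,(5,60,150),(35,255,255),roi,close=3),key=lambda b:b[1]);print('lid',b[1:3],rect(t,b,roi,.110))
for k in blobs(t,(20,120,120),(35,255,255),(200,290,220,312),20): print('knob',k[0],k[1])
for b in blobs(s,(170,100,60),(180,255,255),(322,185,360,215),5): print('btn',b[0],b[1])
for k,(p,q) in {'spider':((280,165,320,205),((18,100,100),(35,255,255)))}.items():
  for c in(pickle.load(open('top0.pkl','rb')),t): print(k,[x[0] for x in blobs(c,*q,p,20)])
E
```

```text
time_s: 56.22
tcp_pos: [0.5489, -0.3304, 0.2315]
ee_rot: [[-0.098, -0.995, 0.006], [-0.995, 0.098, -0.002], [0.002, -0.006, -1.0]]
wrist_force: [1.3, -0.0, -1.1]
gripper_width: 0.149
gripper_force: 0.0
time_s: 56.6
tcp_pos: [0.5178, -0.3697, 0.2272]
ee_rot: [[-0.102, -0.995, -0.001], [-0.995, 0.102, 0.001], [-0.001, 0.001, -1.0]]
wrist_force: [0.6, -0.6, -0.4]
gripper_width: 0.46
gripper_force: 0.0
lid (np.int32(2798), [np.int32(308), np.int32(207), np.int32(73), np.int32(48)]) (array([0.6319, 0.0025]), [np.float64(0.1015033967838455), np.float64(0.1678119975864954)], np.float64(84.2073112169275))
knob [210.2727 301.3864] 88
btn [339.2366 197.4301] 93
spider [array([298.1725, 186.1373])]
spider [array([298.3529, 186.125 ])]
```

```bash
python3 -c "from station import r; print(r.finish_job())"
```

```text
the job is handed in; nothing more can be done
None
```

The job is handed in at about 57 s of robot time: all four tubes stand in their sockets, the lid is flush, the dome is centred in the ring, and the red button was pushed to its stop. One tube hit the socket block on its first try, with up to 44 N at the wrist and about 12 mm of slip in the grip, before it went in.

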